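# Load the steriliser station, set its load gauge and log the load

### The arm

A 6-joint arm with a two-finger parallel gripper is mounted at the origin on the work surface. World frame = base frame: x ahead of the robot, y to its left, z up, the work surface at z = 0. Lengths are in m, angles in rad, forces in N, time in s.
With the tool pointing down it reaches from about 0.35 to 0.975 m from the base axis. Payload 4.9 kg.
Tool frame: the origin (TCP) lies at the very end of the fingers, on their centre line; the grasp point (between the pads) lies 19 mm behind it (ctrl.grip_point_offset is the distance from the TCP to the grasp point, in m); z points along the fingers, y is the line along which they close (so a half turn about z gives the same grasp; the last joint's range is limited). The gripper opens to 85 mm and grips with 20 to 120 N. Pads are 22 mm wide; open, the fingers measure 114 mm over their backs; the gripper's body (76 mm by 85 mm) begins 54 mm behind the grasp point. The pads swing forward as they close: fully open they stand 13 mm farther back than shut.
Start: joints at [-1.371, 0.053, 1.613, -0, 1.476, -0.119], TCP at [0.196, -0.593, 0.231] pointing down, gripper open.
Joint ranges: [-3.01, 3.01], [-1.01, 2.22], [0.06, 2.58], [-1.02, 4.17], [0.09, 2.62], [-3.14, 3.14]. Speed limits (rad/s): [2.57, 2.57, 3.14, 3.14, 3.14, 3.14].

### API

Orientations are given as a rotation vector (axis times angle).
In Python, from station import ctrl gives the robot as it stands.
- The arm moves only by the tool send_rows, never from a script. Its argument "rows" is a list of rows, each a list of 3 entries, a list of its own where there are three numbers: the finger opening in cm, from 0 to 8.54, then the shift along the tool's x, y, z in cm, then the turn about the tool's z in degrees. A call has 1 to 10 rows; each row shifts and turns the commanded pose from where the row before left it, along the tool's axes as they then stand; what a row does not reach is not made up. A row lasts 1/8 s, in which the tool goes at most 62.5 mm and 10.7 degrees, less where a joint would pass 70% of its speed; a pose out of reach is approached as far as the arm can. A call with a gripper value outside its range is refused whole. The fingers move at their own pace and stop on an object; "newtons" is the grip in N (left out, the last holds). Time passes only in rows, so rows that do not move let the fingers close. It gives the time, the measured TCP pose, the force, the opening and the grip force at its end, in the units of the state.
- ctrl.get_obs(): the state, without advancing time (a new reading comes with each control period).
- ctrl.get_image(name): name is "side" or "top" or "wrist"; returns a dict with "frame" (420x560x3 uint8, red, green, blue), "range_z" (420x560 float32, m along the optical axis (not along the pixel's ray), 0 where there is no reading), "fx", "fy", "cx", "cy" (pixels), "cam_to_world" (4x4, takes a point from camera to world coordinates). Camera axes: x right, y down, z forward; pixel columns grow to the right and rows downward; lengths in m; the calibration is good to about 2 mm. A picture is of the moment at which its call begins.
- ctrl.finish_job(): hands the job in; it is judged then, once.
The state is a dict: "t": time; "q": joint angles; "dq": joint speeds; "effort": joint torques, N m; "tool_pos": TCP position; "tool_rot": TCP orientation; "contact_force": force on the tool from outside, world axes, zero at the start; "wrist_torque": the same for the moment, N m; "opening": finger opening in m; "grip_force": force on a finger pad.
Only numpy, scipy, OpenCV 4.12 (cv2) and the standard library are available. Lean on these libraries where they do the work, as an engineer would, in place of code of your own. Each camera call takes 0.05 s, during which the arm holds its last target. There are 200 camera calls.

### The job

Set every steel instrument box that is out on the worktop squarely on the marked places of the loading station, one box to a place, filling them in order from the spring-drum end with none left empty in between. Then pull the sprung gauge carriage along its rail until its pointer is level with the last filled place, hold it there for two seconds and let it go back fully home; after that squeeze the scanner's trigger fully in, hold it for a second and release it. Finish with the boxes still in their places, and leave the other things on the worktop alone.

Things in the scene. Friction and masses are not known exactly. Their poses are not given: they have to be found in the camera images.
- station: the loading station, fixed to the worktop: an aluminium plate 4 mm thick, 190 mm (its x) by 475 mm (its y, from y = -182 to +292), origin on the worktop. On it: five marked places in a row along y (the points place1 to place5), and in front of them at x = -55 mm a rail along y, 18 mm wide, top 12 mm above the worktop, on which the gauge carriage slides. The spring drum, a white box 56 x 56 mm, top 56 mm above the worktop, stands at the rail's +y end, centred at (-55, 258) mm.
- place1 (a point): centre, on the plate's surface (4 mm above the worktop), of the first place counted from the spring drum: a 68 x 47 mm outline, long side along the station's x, with a black scale rib that points from it towards the rail, level with its centre. Axes as the station's. Places are 58 mm apart along the station's y, place 1 being the most +y.
- place2 (a point): centre, on the plate's surface (4 mm above the worktop), of the second place counted from the spring drum: a 68 x 47 mm outline, long side along the station's x, with a black scale rib that points from it towards the rail, level with its centre. Axes as the station's. Places are 58 mm apart along the station's y, place 1 being the most +y.
- place3 (a point): centre, on the plate's surface (4 mm above the worktop), of the third place counted from the spring drum: a 68 x 47 mm outline, long side along the station's x, with a black scale rib that points from it towards the rail, level with its centre. Axes as the station's. Places are 58 mm apart along the station's y, place 1 being the most +y.
- place4 (a point): centre, on the plate's surface (4 mm above the worktop), of the fourth place counted from the spring drum: a 68 x 47 mm outline, long side along the station's x, with a black scale rib that points from it towards the rail, level with its centre. Axes as the station's. Places are 58 mm apart along the station's y, place 1 being the most +y.
- place5 (a point): centre, on the plate's surface (4 mm above the worktop), of the fifth place counted from the spring drum: a 68 x 47 mm outline, long side along the station's x, with a black scale rib that points from it towards the rail, level with its centre. Axes as the station's. Places are 58 mm apart along the station's y, place 1 being the most +y.
- gauge (a joint): travel of the sprung gauge carriage from its home near the spring drum along the station's -y, in m: 0 home, 0.31 at most. A spring pulls it home with 3 N at 0, rising by 12 N per m, and it runs home by itself (within about 1 s) when let go. It is level with place 1, 2, 3, 4, 5 at 0.060, 0.118, 0.176, 0.234, 0.292.
- tab (a point): centre of the upright grey tab by which the carriage is pulled: 24 mm along the station's x, 14 mm along its y (grip it across this), 38 mm tall, its top 19 mm above this point (53 mm above the worktop) and the carriage's upper face 15 mm below it. It moves with the carriage; the pointer is level with it in y. At home there are 47 mm from the tab to the spring drum.
- scanner: a white scanner held head down in a fixed bench holder (base 100 x 100 x 12 mm), origin on the worktop under its grip. Head 75 x 62 mm up to 70 mm high; on it the upright grip, 26 mm (its x) by 32 mm (its y), up to 150 mm high. On the grip's -x side is the trigger, a grey bar 8 mm thick, 20 mm wide, 60 mm long, hinged at its lower end at (-18, 0, 75) mm about y, its free end leaning away from the grip.
- squeeze (a point): the point, on the scanner at (-4.5, 0, 115) mm, midway between the outer face of the fully squeezed trigger and the back of the grip. At this height trigger and grip together measure 50 mm along the scanner's x with the trigger out and 35 mm with it fully in. Axes as the scanner's.
- trigger (a joint): angle of the trigger in rad: 0 out (leaning 0.35 rad away from the grip), 0.35 fully in. A spring holds it out: about 4 N at 40 mm above the hinge to start it, 12 N to hold it fully in; it springs back when let go.
- box1: a lidded steel instrument box, 60 mm (its x) by 40 mm (its y) by 24 mm tall, with an upright black grip bar across the middle of its lid: 12 mm thick along the box's x, 34 mm long along its y, from 24 to 48 mm height. Origin at the centre of its underside. About 0.15 kg. Three to five such boxes, all alike, are out: box1 and box2 always, one to three of box3, box4, box5; an absent one reads None.
- box2: a lidded steel instrument box, 60 mm (its x) by 40 mm (its y) by 24 mm tall, with an upright black grip bar across the middle of its lid: 12 mm thick along the box's x, 34 mm long along its y, from 24 to 48 mm height. Origin at the centre of its underside. About 0.15 kg. Three to five such boxes, all alike, are out: box1 and box2 always, one to three of box3, box4, box5; an absent one reads None.
- box3: a lidded steel instrument box, 60 mm (its x) by 40 mm (its y) by 24 mm tall, with an upright black grip bar across the middle of its lid: 12 mm thick along the box's x, 34 mm long along its y, from 24 to 48 mm height. Origin at the centre of its underside. About 0.15 kg. Three to five such boxes, all alike, are out: box1 and box2 always, one to three of box3, box4, box5; an absent one reads None.
- box4: a lidded steel instrument box, 60 mm (its x) by 40 mm (its y) by 24 mm tall, with an upright black grip bar across the middle of its lid: 12 mm thick along the box's x, 34 mm long along its y, from 24 to 48 mm height. Origin at the centre of its underside. About 0.15 kg. Three to five such boxes, all alike, are out: box1 and box2 always, one to three of box3, box4, box5; an absent one reads None.
- box5: a lidded steel instrument box, 60 mm (its x) by 40 mm (its y) by 24 mm tall, with an upright black grip bar across the middle of its lid: 12 mm thick along the box's x, 34 mm long along its y, from 24 to 48 mm height. Origin at the centre of its underside. About 0.15 kg. Three to five such boxes, all alike, are out: box1 and box2 always, one to three of box3, box4, box5; an absent one reads None.
- pot1: a low round steel pot, 36 mm across, 22 mm tall. Not part of the job: leave it alone.
- pot2: a low round steel pot, 32 mm across, 22 mm tall. Not part of the job: leave it alone.
- probe: a small spatula, 150 mm long, lying flat at the left. Not part of the job: leave it alone.
- jar: a jar 56 mm across, 75 mm tall. Not part of the job: leave it alone.
- taperoll: a roll of indicator tape lying flat, 68 mm across, 19 mm tall. Not part of the job: leave it alone.
- tub: a grey open tub, 80 x 100 x 40 mm. Not part of the job: leave it alone.
- beaker: a white cup, 60 mm across, 70 mm tall. Not part of the job: leave it alone.

How it is judged:
By the outcome, as a careful person would: the job done as asked, in the order asked, and still so for the second after the job is handed in, with the robot touching nothing.
Of box3, box4, box5 only 1 to 3 are there at a start; the rules pass over those that are not, and their reading is None.
At some moment in a run one of box1, box2, box3, box4, box5 may be knocked a few centimetres aside while the robot is not near it.
Once in a run the grip may slacken for a moment while it holds something.
It also fails if it takes over 210 s, if anything falls off the work surface, if the arm or the gripper's body presses on something with over 40 N, if the wrist force passes 120 N, or if a joint passes its speed limit or range.

## Working session

There is one attempt and no reset: what is moved stays moved. The work goes in short steps, Python scripts to look and compute and a tool call to move; the robot and the scene stay as the last step left them, time stands still between calls to the robot, and variables do not carry over. Pictures are saved under pics/ and viewed, at most 14 in all, crops included, and the job is handed in when it is done.

Besides the shell and the picture viewer there is one more tool, called after ">>>" by a JSON object that holds its "name" and its "arguments". send_rows: Moves the arm, as the interface text tells. Its arguments: {"type":"object","properties":{"rows":{"type":"array","items":{"type":"array"}},"newtons":{"type":"number"}},"required":["rows"]}

```bash
mkdir -p pics; ls
python3 - <<'E'
from station import ctrl
import cv2,numpy as np
for n in ["top","side"]:
    im=ctrl.get_image(n); cv2.imwrite(f"pics/{n}0.png",im["frame"][...,::-1]); np.savez(f"pics/{n}0.npz",**im)
    print(n,im["fx"],im["cx"],im["cy"],np.round(im["cam_to_world"],3).tolist())
print(ctrl.get_obs())
E
```

```text
pics
top 391.84648741419977 278.0267555738456 205.59264854003158 [[-0.011, -0.987, 0.158, 0.355], [-1.0, 0.01, -0.006, -0.023], [0.004, -0.158, -0.987, 1.189], [0.0, 0.0, 0.0, 1.0]]
side 392.13966681677664 280.73340327144126 210.01468162810002 [[0.992, -0.054, 0.112, 0.375], [-0.123, -0.557, 0.821, -1.055], [0.018, -0.829, -0.56, 0.787], [0.0, 0.0, 0.0, 1.0]]
{'t': 0.1, 'q': array([-1.37099507e+00,  5.32843012e-02,  1.61419299e+00,  5.56903339e-06,
        1.47601750e+00, -1.18996821e-01]), 'dq': array([-7.02060815e-05, -2.90947257e-04, -3.23726684e-03,  2.67158226e-04,
        6.54609270e-04,  1.57014367e-04]), 'effort': array([ 1.15082617e-04, -3.94904923e+01, -3.71362031e+01, -1.47293736e-04,
        3.94896080e-03, -3.46873410e-07]), 'tool_pos': array([ 0.19577799, -0.59293065,  0.23016834]), 'tool_rot': array([-3.09988963e+00, -4.98346423e-01,  1.11915536e-04]), 'contact_force': array([ 0.42699388,  0.45898141, -0.60257663]), 'wrist_torque': array([ 0.0100532 , -0.03079093,  0.00184877]), 'grip_force': 0.0, 'opening': 0.0853421438506415}
```

View pics/top0.png

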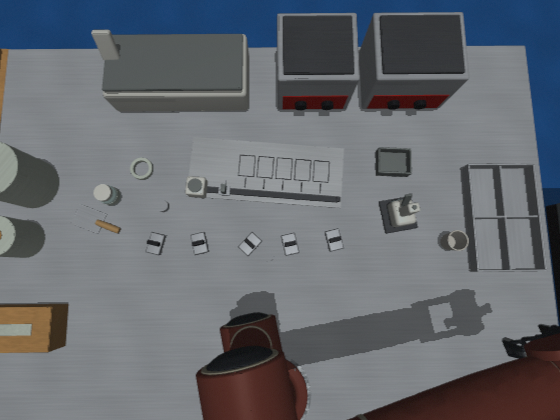

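View pics/side0.png

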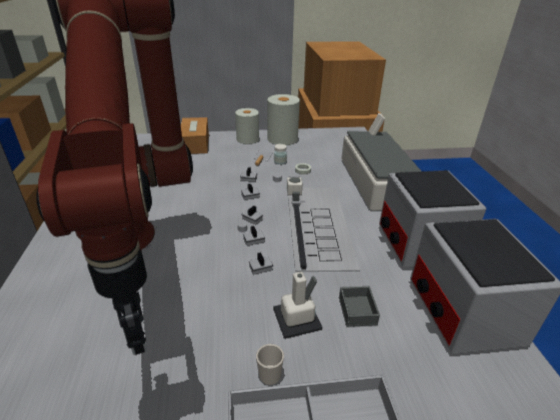

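The top view shows five boxes (pixels (155,243), (199,243), (250,243), (290,243), (334,240)), the station at (268,172) with its drum at left (196,186) and place 5 at right, and the scanner at (402,213). All five places get filled, so the gauge target is 0.292. Next I'll measure.

```bash
cat > h.py <<'E'
import numpy as np,cv2
def world(im):
    z=im["range_z"]; v,u=np.indices(z.shape)
    p=np.stack([(u-im["cx"])/im["fx"]*z,(v-im["cy"])/im["fy"]*z,z],-1)
    T=im["cam_to_world"]; w=p@T[:3,:3].T+T[:3,3]; w[z<=0]=np.nan; return w
def load(n): return dict(np.load(n))
def proj(im,P):
    T=np.linalg.inv(im["cam_to_world"]); c=np.atleast_2d(P)@T[:3,:3].T+T[:3,3]
    return c[:,:2]/c[:,2:]*[im["fx"],im["fy"]]+[im["cx"],im["cy"]]
def pix2plane(im,uv,z):
    uv=np.atleast_2d(uv).astype(float); d=np.c_[(uv[:,0]-im["cx"])/im["fx"],(uv[:,1]-im["cy"])/im["fy"],np.ones(len(uv))]
    T=im["cam_to_world"]; d=d@T[:3,:3].T; return T[:3,3]+d*((z-T[2,3])/d[:,2])[:,None]
E
python3 - <<'E'
from h import *
im=load("pics/top0.npz"); w=world(im)
reg=np.zeros(w.shape[:2],bool); reg[125:262,75:475]=1
m=(reg&(w[...,2]>0.014)&(w[...,2]<0.3)).astype(np.uint8)
n,l,st,c=cv2.connectedComponentsWithStats(m)
print("table z",np.nanmedian(w[250:300,100:200,2]))
for i in range(1,n):
    if st[i,4]<8: continue
    P=w[l==i]; r=cv2.minAreaRect(P[:,:2].astype(np.float32)*1000)
    print(np.round(c[i]),st[i,4],"rect",np.round(r[0],1),np.round(r[1],1),round(r[2],1),"zmax",P[:,2].max().round(4),np.median(P[:,2]).round(4))
cr=cv2.resize(im["frame"][130:265,140:440],None,fx=2.66,fy=2.66,interpolation=cv2.INTER_CUBIC)
cv2.imwrite("pics/c0.png",cr[...,::-1])
E
```

```text
table z 0.0006353654038007139
[394. 161.] 432 rect [ 675.  -384.9] [100.1  81.6] 86.8 zmax 0.0461 0.0344
[141. 168.] 202 rect [663.6 389.8] [68.4 64.7] 88.7 zmax 0.027 0.0194
[465. 219.] 1038 rect [ 518.6 -570.9] [ 96.6 288. ] 83.4 zmax 0.0747 0.0387
[197. 186.] 424 rect [599.7 211.5] [63.7 55.8] 84.9 zmax 0.0648 0.0563
[224. 189.] 125 rect [593.8 133.7] [45.5 41.1] 33.1 zmax 0.0588 0.0224
[107. 194.] 424 rect [577.3 475.4] [52.7 53.3] 17.9 zmax 0.0818 0.0728
[251. 192.] 12 rect [588.   52.3] [11.1 17. ] 55.2 zmax 0.0191 0.0148
[403. 212.] 785 rect [ 511.1 -386. ] [90.5 86.8] 20.1 zmax 0.1564 0.0707
[313. 197.] 40 rect [ 569.  -135.4] [44.9 18.2] 83.6 zmax 0.0192 0.0153
[338. 199.] 20 rect [ 561.7 -212.7] [10.4 14.5] 84.7 zmax 0.0254 0.02
[167. 207.] 8 rect [540.5 305.3] [ 4.8 20.1] 61.9 zmax 0.0234 0.0167
[108. 226.] 142 rect [486.7 481.8] [74.5 18.5] 68.1 zmax 0.026 0.0184
[334. 240.] 293 rect [ 438.1 -196.4] [61.3 42.5] 13.4 zmax 0.0531 0.0245
[155. 243.] 308 rect [433.1 335.8] [43.  61.1] 75.6 zmax 0.0536 0.0247
[199. 243.] 302 rect [432.5 205.2] [62.3 43. ] 13.1 zmax 0.052 0.0247
[250. 244.] 297 rect [428.5  54.3] [42.2 60.9] 45.3 zmax 0.0526 0.0247
[290. 244.] 294 rect [426.9 -64.3] [61.7 41.8] 12.3 zmax 0.0545 0.0246
```

View pics/c0.png

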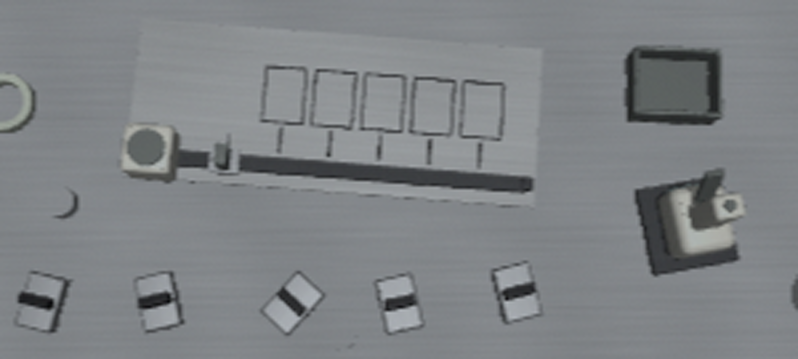

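```bash
cat >> h.py <<'E'
from scipy.optimize import minimize,differential_evolution
def R2(t): return np.array([[np.cos(t),-np.sin(t)],[np.sin(t),np.cos(t)]])
def seg(a,b,n=40): return np.linspace(a,b,n)
def station_model(places=(-2,-1,0,1,2)):
    L=[]
    for k in places:
        c=np.array([[34,23.5],[34,-23.5],[-34,-23.5],[-34,23.5]])/1000+[0,k*.058]
        for i in range(4): L.append(seg(c[i],c[(i+1)%4]))
    return np.vstack(L)
def fit_station(im,p0,places=(-2,-1,0,1,2),z=.004,span=(.03,.03,.06)):
    g=cv2.cvtColor(im["frame"],cv2.COLOR_RGB2GRAY).astype(np.float32)
    bg=cv2.medianBlur(g.astype(np.uint8),15).astype(np.float32); d=np.clip(bg-g,0,40)
    d=cv2.GaussianBlur(d,(0,0),0.8); M=station_model(places)
    def cost(p):
        P=M@R2(p[2]).T+p[:2]; uv=proj(im,np.c_[P,np.full(len(P),z)]).astype(np.float32)
        return -float(cv2.remap(d,uv[None,:,0],uv[None,:,1],cv2.INTER_LINEAR).mean())
    r=differential_evolution(cost,[(p0[i]-span[i],p0[i]+span[i]) for i in range(3)],seed=1,popsize=25,maxiter=150,tol=1e-6)
    return r.x,r.fun
def boxes(im,ys=None):
    """lid from depth; returns list of (x,y,yaw of box x axis)"""
    w=world(im); m=((w[...,2]>.016)&(w[...,2]<.056)&(w[...,0]>.3)&(w[...,0]<.75)&(abs(w[...,1])<.42)).astype(np.uint8)
    n,l,st,c=cv2.connectedComponentsWithStats(m); out=[]
    g=cv2.cvtColor(im["frame"],cv2.COLOR_RGB2GRAY)
    for i in range(1,n):
        P=w[(l==i)&(w[...,2]>.019)]
        if len(P)<100: continue
        (cx,cy),(a,b),t=cv2.minAreaRect(P[:,:2].astype(np.float32)*1000)
        if not(52<max(a,b)<70 and 34<min(a,b)<50): continue
        t=np.radians(t+(90 if b>a else 0)); t=(t+np.pi/2)%np.pi-np.pi/2
        # bar centroid: dark pixels, at z=.048 top
        k=(l==i)&(g<60)&(w[...,2]>.03); v,u=np.nonzero(k)
        bc=pix2plane(im,[u.mean(),v.mean()],.046)[0,:2]*1000 if k.sum()>5 else [0,0]
        out.append((cx/1000,cy/1000,t)); print(np.round([cx,cy,np.degrees(t),a,b],1),"bar",np.round(bc,1))
    return out
E
python3 - <<'E'
from h import *
for n in ["top","side"]:
    im=load(f"pics/{n}0.npz")
    p,f=fit_station(im,(.62,-.01,-.073)); print(n,np.round(p,4),f)
    boxes(im)
    if n=="top":
        print("corners px->world",np.round(pix2plane(im,[[140+142/2.66,130+20/2.66],[140+543/2.66,130+47/2.66],[140+535/2.66,130+207/2.66]],.004),3).tolist())
    w=world(im); pl=(abs(w[...,0]-.65)<.08)&(abs(w[...,1])<.1); print("plate z",np.nanmedian(w[...,2][pl]))
E
```

```text
top [ 0.6095 -0.0205 -0.0883] -20.059999465942383
[ 437.9 -196.2   13.7   61.2   41.8] bar [ 437.1 -194. ]
[432.6 335.8 -14.5  43.   60.4] bar [432.5 335. ]
[432.2 204.8  13.1  61.7  42.5] bar [431.4 205.1]
[428.8  54.7 -45.4  40.5  60.6] bar [428.3  55.7]
[426.9 -64.3  12.3  61.7  41.7] bar [425.7 -62. ]
corners px->world [[0.764, 0.234, 0.004], [0.727, -0.239, 0.004], [0.536, -0.223, 0.004]]
plate z 0.005108757976771905
side [ 0.6072 -0.0147 -0.0931] -23.813718795776367
[428.8 201.3  13.2  59.4  47.9] bar [428.9 188. ]
[425.   52.5 -40.4  43.   60.2] bar [425.1  41.2]
[422.2 -66.6  10.7  59.7  41.5] bar [423.7 -77. ]
[ 434.5 -198.4   13.8   60.6   43.9] bar [ 434.9 -206.5]
plate z 0.0020860807639977996
```

Run:
```python
from h import *
for n in ["top","side"]:
    im=load(f"pics/{n}0.npz")
    p,f=fit_station(im,(.665,-.01,-.073)); print(n,np.round(p,4),f)
    P=station_model()@R2(p[2]).T+p[:2]; uv=proj(im,np.c_[P,np.full(len(P),.004)])
    fr=im["frame"].copy()
    lo=(uv.min(0)-15).astype(int);hi=(uv.max(0)+15).astype(int); s=4
    c=cv2.resize(fr[lo[1]:hi[1],lo[0]:hi[0]],None,fx=s,fy=s)
    for q in uv: cv2.circle(c,tuple(((q-lo+.5)*s-.5).astype(int).tolist()),0,(255,0,0),-1)
    cv2.imwrite(f"pics/fit_{n}.png",c[:300,:580,::-1]); 
a,b=[cv2.imread(f"pics/fit_{n}.png") for n in("top","side")]
W=max(a.shape[1],b.shape[1]); pad=lambda x:cv2.copyMakeBorder(x,0,0,0,W-x.shape[1],cv2.BORDER_CONSTANT)
cv2.imwrite("pics/fit.png",np.vstack([pad(a),pad(b)]))
```

```text
top [ 0.6677  0.0094 -0.0891] -17.950176239013672
side [ 0.6642  0.0076 -0.0848] -20.232650756835938
```

View pics/fit.png

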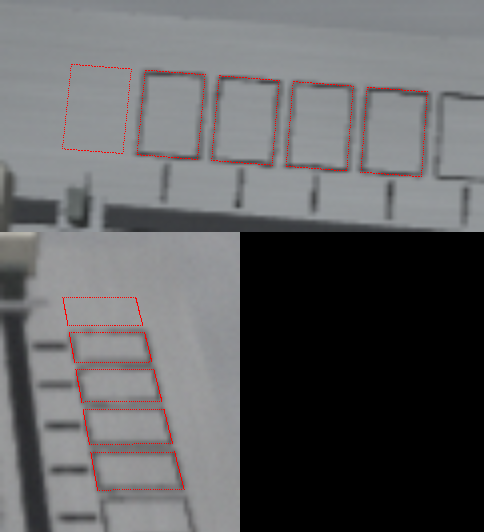

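The overlay shows the fit shifted by one place: its leftmost outline is empty and the right one is missed. I'll refit from a centre about 58 mm further along -y.

Run:
```python
from h import *
for n in ["top","side"]:
    im=load(f"pics/{n}0.npz")
    p,f=fit_station(im,(.663,-.05,-.08),span=(.02,.025,.04)); print(n,np.round(p,4),f)
    for k in (2,-2):
        print(np.round(p[:2]+R2(p[2])@[0,k*.058],4))
```

```text
top [ 0.6625 -0.0484 -0.0892] -22.381338119506836
[0.6729 0.0672]
[ 0.6522 -0.1639]
side [ 0.6594 -0.0489 -0.0848] -24.879961013793945
[0.6692 0.0667]
[ 0.6496 -0.1645]
```

```bash
cat >> h.py <<'E'
def state():
    from station import ctrl
    from scipy.spatial.transform import Rotation as Ro
    o=ctrl.get_obs(); R=Ro.from_rotvec(o["tool_rot"]).as_matrix(); return o,o["tool_pos"],R,np.degrees(np.arctan2(R[1,0],R[0,0]))
def plan(wps):
    """wps: (x,y,z,psi deg) -> print turn, then shift (cm, tool axes after turn)"""
    o,p,R,psi=state(); print("t",round(o["t"],2),"at",np.round(p,4),"psi",round(psi,2),"open",round(o["opening"],4),"grip",round(o["grip_force"],1),"tilt",np.round(R[2],4))
    for x,y,z,ps in wps:
        dt=-(ps-psi); dt=(dt+180)%360-180; c,s=np.cos(np.radians(ps)),np.sin(np.radians(ps)); d=np.array([x,y,z])-p
        sh=np.array([c*d[0]+s*d[1], s*d[0]-c*d[1], -d[2]])*100
        print("turn",round(dt,2),"shift cm",np.round(sh,2),"minrows",int(np.ceil(np.linalg.norm(sh)/6.25)))
        p=np.array([x,y,z]);psi=ps
E
python3 - <<'E'
from h import *; from station import ctrl
im=ctrl.get_image("wrist"); T=im["cam_to_world"]; o,p,R,psi=state()
print("cam in tool",np.round(R.T@(T[:3,3]-p),4),np.round(R.T@T[:3,:3],3).tolist(),im["fx"])
plan([(.63,-.05,.30,85)])
E
```

```text
cam in tool [ 0.0828  0.0014 -0.143 ] [[0.001, -0.948, -0.318], [1.0, 0.001, -0.0], [0.001, -0.318, 0.948]] 349.16758105445933
t 0.15 at [ 0.1958 -0.593   0.2303] psi 18.26 open 0.0854 grip 0.0 tilt [ 2.0e-04 -1.6e-03 -1.0e+00]
turn -66.74 shift cm [57.88 38.52 -6.97] minrows 12
```

>>> {"name": "send_rows", "arguments": {"rows": [[8.5, [0, 0, -3.5], -10], [8.5, [0, 0, -3.5], -10], [8.5, [0, 0, 0], -10], [8.5, [0, 0, 0], -10], [8.5, [0, 0, 0], -10], [8.5, [0, 0, 0], -10], [8.5, [0, 0, 0], -6.7]], "newtons": 40}}

```text
t: 1.02
tool_pos: [0.1958, -0.5933, 0.3007]
tool_rot: [-2.312, -2.126, -0.001]
contact_force: [0.2, 0.1, 0.0]
opening: 0.085
grip_force: 0.0
```

>>> {"name": "send_rows", "arguments": {"rows": [[8.5, [4.8, 3.2, 0], 0], [8.5, [4.8, 3.2, 0], 0], [8.5, [4.8, 3.2, 0], 0], [8.5, [4.8, 3.2, 0], 0], [8.5, [4.8, 3.2, 0], 0], [8.5, [4.8, 3.2, 0], 0], [8.5, [4.8, 3.2, 0], 0], [8.5, [4.8, 3.2, 0], 0], [8.5, [4.8, 3.2, 0], 0], [8.5, [4.8, 3.2, 0], 0]]}}

```text
t: 2.28
tool_pos: [0.5576, -0.1417, 0.3011]
tool_rot: [-2.317, -2.122, 0.0]
contact_force: [0.3, -0.5, 0.3]
opening: 0.0854
grip_force: 0.0
```

>>> {"name": "send_rows", "arguments": {"rows": [[8.5, [4.8, 3.2, 0], 0], [8.5, [4.8, 3.2, 0], 0], [8.5, [0, 0, 0], 0], [8.5, [0, 0, 0], 0]]}}

```text
t: 2.78
tool_pos: [0.6287, -0.0534, 0.3007]
tool_rot: [-2.316, -2.122, 0.002]
contact_force: [0.5, 0.5, -0.6]
opening: 0.0848
grip_force: 0.0
```

Run:
```python
from h import *; from station import ctrl
im=ctrl.get_image("wrist"); np.savez("pics/w1.npz",**im); cv2.imwrite("pics/w1.png",im["frame"][...,::-1])
plan([])
p,f=fit_station(im,(.6615,-.048,-.087),span=(.015,.015,.03)); print(np.round(p,4),f)
boxes(im); w=world(im)
pl=(abs(w[...,0]-.62)<.01)&(abs(w[...,1])<.1); print("z plate/table",np.nanmedian(w[...,2][pl]),np.nanmedian(w[...,2][(abs(w[...,0]-.5)<.01)&(abs(w[...,1]+.1)<.1)]))
```

```text
t 2.83 at [ 0.6285 -0.054   0.301 ] psi 84.93 open 0.0848 grip 0.0 tilt [-3.e-04 -7.e-04 -1.e+00]
[ 0.6635 -0.0496 -0.0869] -29.206748962402344
[430.1  55.  -42.8  42.5  63.2] bar [433.6  54.6]
[428.9 -63.9  12.4  62.3  42.2] bar [431.8 -62.4]
[ 439.6 -192.4   16.5   62.    37.9] bar [ 442.1 -186.6]
z plate/table 0.00592653409164387 0.0005907831083422077
```

View pics/w1.png

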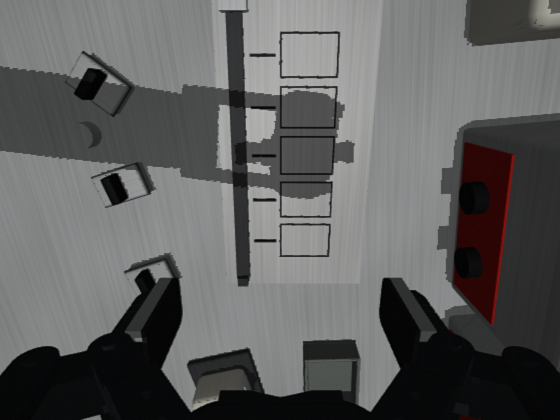

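The wrist view shows all five outlines (column x≈310, rows 55 to 240), the rail at (240,150) and boxes at (98,82), (122,186) and (152,272). The station fit agrees with the top camera to about 1 mm. I'll fill place 1 first, starting with the leftmost box.

Run:
```python
from h import *
plan([(.432,.336,.18,75.5)])
```

```text
t 2.83 at [ 0.6285 -0.054   0.301 ] psi 84.93 open 0.0848 grip 0.0 tilt [-3.e-04 -7.e-04 -1.e+00]
turn 9.43 shift cm [ 32.84 -28.79  12.1 ] minrows 8
```

>>> {"name": "send_rows", "arguments": {"rows": [[8.5, [0, 0, 0], 9.4], [8.5, [4, -3.6, 1.5], 0], [8.5, [4, -3.6, 1.5], 0], [8.5, [4, -3.6, 1.5], 0], [8.5, [4, -3.6, 1.5], 0], [8.5, [4, -3.6, 1.5], 0], [8.5, [4, -3.6, 1.5], 0], [8.5, [4, -3.6, 1.5], 0], [8.5, [4.8, -3.6, 1.6], 0], [8.5, [0, 0, 0], 0]]}}

```text
t: 4.08
tool_pos: [0.4295, 0.3371, 0.1788]
tool_rot: [-2.479, -1.929, 0.004]
contact_force: [0.3, -0.2, 0.1]
opening: 0.0849
grip_force: 0.0
```

Run:
```python
from h import *; from station import ctrl
im=ctrl.get_image("wrist"); np.savez("pics/w2.npz",**im); cv2.imwrite("pics/w2.png",im["frame"][...,::-1])
plan([(.432,.336,.18,75.5)]); boxes(im)
boxes(ctrl.get_image("top"))
```

```text
t 4.12 at [0.4309 0.3359 0.1797] psi 75.65 open 0.0851 grip 0.0 tilt [-1.2e-03 -5.0e-04 -1.0e+00]
turn 0.15 shift cm [ 0.03  0.1  -0.03] minrows 1
[651.7 388.5  89.9  62.9  40.6] bar [0 0]
[434.2 336.8 -14.3  42.1  62.1] bar [434.6 338.3]
[433.3 205.9  13.3  62.2  42.8] bar [433.9 211.1]
[ 438.1 -196.6   13.6   61.2   42.1] bar [ 437.2 -194.1]
[432.8 335.  -15.1  41.7  61.4] bar [432.8 335. ]
[431.8 205.1  13.6  61.9  41.9] bar [431.2 204.6]
[428.3  54.3 -44.6  42.   60.7] bar [428.1  55.7]
[427.  -64.5  11.9  61.7  41.9] bar [425.7 -62. ]
```

View pics/w2.png

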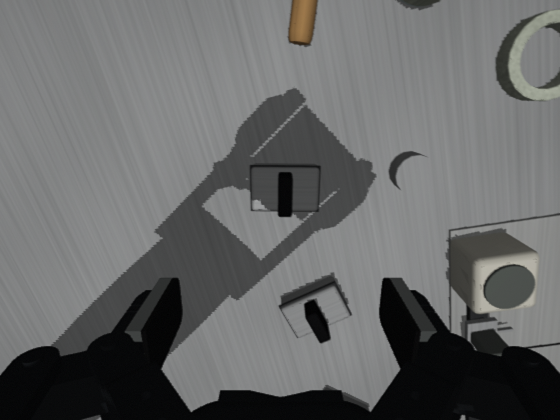

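The wrist view shows the box centred at (285,190) with its bar vertical in the image, lined up with the fingers. Both cameras agree on its position.

Run:
```python
from h import *
plan([(.4335,.336,.028,75.5),(.4335,.336,.15,75.5)])
```

```text
t 4.17 at [0.4319 0.3353 0.1804] psi 75.55 open 0.0852 grip 0.0 tilt [-4.e-04  4.e-04 -1.e+00]
turn 0.05 shift cm [ 0.11  0.14 15.24] minrows 3
turn 0.0 shift cm [  0.    0.  -12.2] minrows 2
```

>>> {"name": "send_rows", "arguments": {"rows": [[5, [0.1, 0.1, 5], 0], [5, [0, 0, 5], 0], [5, [0, 0, 4], 0], [5, [0, 0, 1.2], 0], [0, [0, 0, 0], 0], [0, [0, 0, 0], 0], [0, [0, 0, 0], 0], [0, [0, 0, 0], 0], [0, [0, 0, 0], 0], [0, [0, 0, 0], 0]], "newtons": 50}}

```text
t: 5.42
tool_pos: [0.4351, 0.3376, 0.031]
tool_rot: [2.481, 1.924, 0.007]
contact_force: [2.4, -1.3, 6.8]
opening: 0.0109
grip_force: 52.1
```

>>> {"name": "send_rows", "arguments": {"rows": [[0, [0, 0, -3], 0], [0, [0, 0, -4.6], 0], [0, [0, 0, -4.6], 0], [0, [0, 0, 0], 0], [0, [0, 0, 0], 0]]}}

```text
t: 6.05
tool_pos: [0.4323, 0.3365, 0.1494]
tool_rot: [-2.482, -1.925, 0.002]
contact_force: [-0.1, -0.2, -2.8]
opening: 0.0108
grip_force: 50.9
```

```bash
cat >> h.py <<'E'
S=np.array([.663,-.049]);SY=-5.0
def place(k): return S+R2(np.radians(SY))@[0,(3-k)*.058]
E
python3 - <<'E'
from h import *; from station import ctrl
x,y=place(1); print(place(1),place(5))
plan([(x,y,.15,85),(x,y,.033,85)])
E
```

```text
[0.67311007 0.06655858] [ 0.65288993 -0.16455858]
t 6.05 at [0.4323 0.3365 0.1494] psi 75.58 open 0.0108 grip 50.9 tilt [-9.0e-04 -1.1e-03 -1.0e+00]
turn -9.42 shift cm [-24.79  26.35  -0.06] minrows 6
turn 0 shift cm [ 0.   0.  11.7] minrows 2
```

>>> {"name": "send_rows", "arguments": {"rows": [[0, [0, 0, 0], -9.4], [0, [-4.1, 4.4, 0], 0], [0, [-4.1, 4.4, 0], 0], [0, [-4.1, 4.4, 0], 0], [0, [-4.1, 4.4, 0], 0], [0, [-4.1, 4.4, 0], 0], [0, [-4.3, 4.4, 4], 0], [0, [0, 0, 3], 0], [0, [0, 0, 0], 0], [0, [0, 0, 0], 0]]}}

```text
t: 7.3
tool_pos: [0.6677, 0.074, 0.0857]
tool_rot: [-2.315, -2.122, 0.001]
contact_force: [-0.6, -0.3, -2.2]
opening: 0.0108
grip_force: 50.8
```

Run:
```python
from h import *; from station import ctrl
im=ctrl.get_image("wrist"); np.savez("pics/w3.npz",**im); cv2.imwrite("pics/w3.png",im["frame"][...,::-1])
x,y=place(1)
plan([(x,y,.035,85),(x,y,.12,85)])
print(fit_station(im,(*S,-.0873),places=(1,0,-1),span=(.01,.01,.03)))
```

```text
t 7.35 at [0.6685 0.0742 0.0871] psi 85.02 open 0.0107 grip 50.8 tilt [ 2.e-04  1.e-03 -1.e+00]
turn 0.02 shift cm [-0.72  0.53  5.21] minrows 1
turn 0 shift cm [ 0.   0.  -8.5] minrows 2
(array([ 0.66858847, -0.05074941, -0.08465561]), np.float64(-4.7125349044799805))
```

View pics/w3.png

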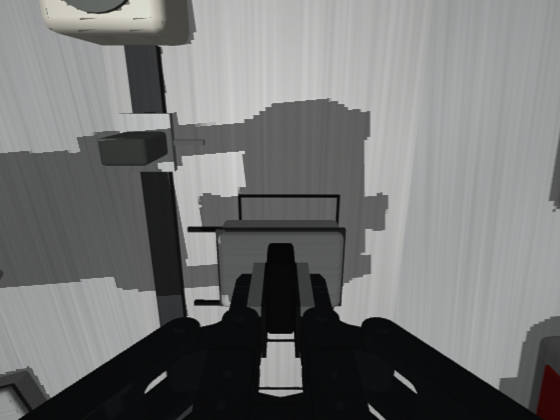

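The box hangs square in the grip (lid at rows 225–305, columns 218–345), just above the place 1 outline (top line at row 196). I'll lower it and release.

>>> {"name": "send_rows", "arguments": {"rows": [[0, [-0.7, 0.5, 1], 0], [0, [0, 0, 2.5], 0], [0, [0, 0, 1.2], 0], [0, [0, 0, 0.5], 0], [0, [0, 0, 0], 0], [0, [0, 0, 0], 0]]}}

```text
t: 8.1
tool_pos: [0.6734, 0.0661, 0.0351]
tool_rot: [2.316, 2.121, 0.002]
contact_force: [0.5, 0.2, -0.4]
opening: 0.0104
grip_force: 51.1
```

Run:
```python
from h import *; x,y=place(1); plan([(x,y,.035,85)]); print(state()[0]["contact_force"])
```

```text
t 8.1 at [0.6734 0.0661 0.0351] psi 84.97 open 0.0104 grip 51.1 tilt [ 1.0e-04  1.8e-03 -1.0e+00]
turn -0.03 shift cm [ 0.05 -0.03  0.01] minrows 1
[ 0.49580282  0.18897474 -0.36708661]
```

>>> {"name": "send_rows", "arguments": {"rows": [[3, [0, 0, 0], 0], [3, [0, 0, 0], 0], [3, [0, 0, 0], 0], [3, [0, 0, 0], 0], [3, [0, 0, -5], 0], [3, [0, 0, -6], 0], [3, [0, 0, -3.5], 0], [3, [0, 0, 0], 0]]}}

```text
t: 9.1
tool_pos: [0.6752, 0.0661, 0.1846]
tool_rot: [2.312, 2.118, 0.01]
contact_force: [-0.1, 0.7, 0.3]
opening: 0.03
grip_force: 0.0
```

Run:
```python
from h import *; from station import ctrl
im=ctrl.get_image("wrist"); np.savez("pics/w4.npz",**im); cv2.imwrite("pics/w4.png",im["frame"][...,::-1])
boxes(im); print("top"); boxes(ctrl.get_image("top"))
print(place(1)); plan([(.4325,.2055,.15,103.3)])
```

```text
[6.013e+02 2.025e+02 5.000e-01 5.750e+01 3.470e+01] bar [0 0]
[674.8  64.8  -5.   42.5  62.1] bar [674.7  65.9]
[432.6  53.7 -43.7  42.7  57.5] bar [443.6  60.9]
[429.2 -63.6  11.7  62.9  42.4] bar [434.3 -58.4]
top
[ 438.  -196.1   13.4   61.2   41.3] bar [ 437.1 -194. ]
[427.1 -64.3  12.2  61.4  41.9] bar [425.7 -62.2]
[0.67311007 0.06655858]
t 9.2 at [0.6725 0.0661 0.1789] psi 84.96 open 0.0301 grip 0.0 tilt [-0.e+00 -2.e-04 -1.e+00]
turn -18.34 shift cm [ 19.09 -20.14   2.89] minrows 5
```

View pics/w4.png

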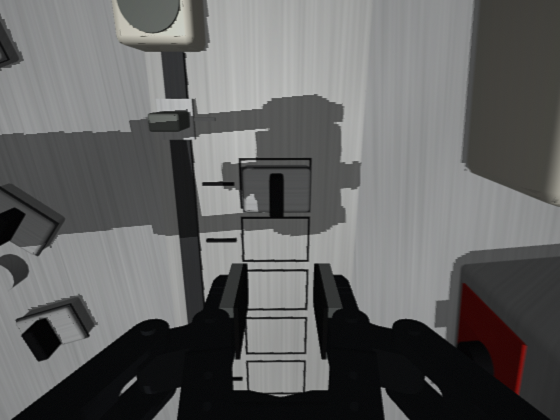

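Run:
```python
from h import *
im=load("pics/w4.npz")
for pl in [(1,0),(2,1,0),(2,1,0,-1,-2)]:
    p,f=fit_station(im,(.6635,-.049,-.087),places=pl,span=(.008,.008,.03)); print(np.round(p,4),f,"p1",np.round(p[:2]+R2(p[2])@[0,.116],4))
w=world(im); k=(abs(w[...,0]-.674)<.04)&(abs(w[...,1]-.066)<.03)&(w[...,2]>.024)&(w[...,2]<.032)
v,u=np.nonzero(k); print(u.min(),u.max(),v.min(),v.max(),np.nanmedian(w[k][:,2]), np.percentile(w[k][:,0],[1,99]).mean(),np.percentile(w[k][:,1],[1,99]).mean())
```

```text
[ 0.6621 -0.0491 -0.0972] -29.796062469482422 p1 [0.6733 0.0663]
[ 0.6621 -0.0491 -0.0971] -26.47501564025879 p1 [0.6733 0.0663]
[ 0.6627 -0.0493 -0.0898] -26.25473403930664 p1 [0.6731 0.0663]
242 311 167 212 0.02838087401616113 0.6748742515991025 0.06539005467378957
```

Box 1 is inside the place 1 outline, within about 1.5 mm and square. Now box B.

>>> {"name": "send_rows", "arguments": {"rows": [[8.5, [0, 0, 0], -9.2], [8.5, [0, 0, 0], -9.1], [8.5, [3.2, -3.4, 0], 0], [8.5, [3.2, -3.4, 0], 0], [8.5, [3.2, -3.4, 0], 0], [8.5, [3.2, -3.4, 0], 0], [8.5, [3.2, -3.4, 0], 0], [8.5, [3.1, -3.1, 0], 0], [8.5, [0, 0, 0], 0], [8.5, [0, 0, 0], 0]]}}

```text
t: 10.45
tool_pos: [0.4328, 0.2055, 0.1778]
tool_rot: [-1.949, -2.463, 0.003]
contact_force: [-0.9, -0.5, 0.4]
opening: 0.0854
grip_force: 0.0
```

Run:
```python
from h import *; from station import ctrl
boxes(ctrl.get_image("wrist")); print("side"); boxes(ctrl.get_image("side"))
plan([(.4325,.2055,.032,103.3),(.4325,.2055,.15,103.3)])
```

```text
[433.3 205.9  13.1  61.9  42.5] bar [432.8 207.9]
[430.4  56.  -43.4  42.9  62.7] bar [429.8  61.1]
side
[428.8 202.   13.5  60.4  40.2] bar [428.4 189.3]
[670.1  61.4  -5.3  40.8  62.6] bar [668.1  53.3]
[426.9  51.6 -42.3  41.   60.1] bar [425.2  41.8]
[422.9 -67.7   9.6  62.2  44.1] bar [423.7 -76.4]
[ 435.5 -198.2   14.3   60.    41. ] bar [ 435.2 -206.9]
t 10.55 at [0.4336 0.2052 0.1785] psi 103.2 open 0.085 grip 0.0 tilt [-3.0e-04 -1.3e-03 -1.0e+00]
turn -0.1 shift cm [ 0.05 -0.1  14.65] minrows 3
turn 0.0 shift cm [  0.    0.  -11.8] minrows 2
```

>>> {"name": "send_rows", "arguments": {"rows": [[5, [0, -0.1, 5], 0], [5, [0, 0, 5], 0], [5, [0, 0, 4], 0], [5, [0, 0, 0.6], 0], [0, [0, 0, 0], 0], [0, [0, 0, 0], 0], [0, [0, 0, 0], 0], [0, [0, 0, 0], 0], [0, [0, 0, 0], 0], [0, [0, 0, 0], 0]], "newtons": 50}}

```text
t: 11.8
tool_pos: [0.4344, 0.2061, 0.0357]
tool_rot: [1.948, 2.461, 0.006]
contact_force: [0.0, -0.5, 6.8]
opening: 0.0102
grip_force: 53.1
```

>>> {"name": "send_rows", "arguments": {"rows": [[0, [0, 0, -3], 0], [0, [0, 0, -4.4], 0], [0, [0, 0, -4.4], 0], [0, [0, 0, 0], 9.1], [0, [0, 0, 0], 9.1], [0, [-4.4, 5, 0], 0], [0, [-4.4, 5, 0], 0], [0, [-4.4, 5, 0], 0], [0, [-4.4, 5, 0], 0], [0, [0, 5, 0], 0]]}}

```text
t: 13.05
tool_pos: [0.6557, 0.0175, 0.1511]
tool_rot: [-2.319, -2.119, 0.001]
contact_force: [-0.1, 1.0, -0.1]
opening: 0.0101
grip_force: 52.1
```

>>> {"name": "send_rows", "arguments": {"rows": [[0, [0, 0, 5], 0], [0, [0, 0, 0], 0], [0, [0, 0, 0], 0]]}}

```text
t: 13.42
tool_pos: [0.6545, 0.0209, 0.1019]
tool_rot: [-2.314, -2.124, 0.0]
contact_force: [-0.0, -0.2, -0.8]
opening: 0.0102
grip_force: 52.1
```

Run:
```python
from h import *
x,y=place(2); plan([(x-.001,y+.001,.037,85)])
```

```text
t 13.43 at [0.6545 0.0209 0.1019] psi 85.09 open 0.0102 grip 52.1 tilt [ 1.e-04 -2.e-04 -1.e+00]
turn 0.09 shift cm [-1.    1.35  6.49] minrows 2
```

Run:
```python
from h import *; from station import ctrl
im=ctrl.get_image("wrist"); w=world(im); o,p,R,psi=state()
L=(w-p)@R  # tool coords
k=(abs(L[...,0])<.03)&(abs(L[...,1])<.04)&(L[...,2]>-.01)&(L[...,2]<.04)
print(k.sum(),np.nanpercentile(L[k],[2,50,98],axis=0).round(4).tolist(),o["contact_force"].round(2))
im3=load("pics/w3.npz"); w=world(im3)
cv2.imwrite("pics/w5.png",np.hstack([cv2.resize(q["frame"][120:400,160:400],(400,467)) for q in (im3,im)])[...,::-1])
```

```text
7598 [[-0.0146, -0.029, -0.0087], [0.0133, 0.0005, 0.0128], [0.0214, 0.0302, 0.0312]] [ 1.02  0.83 -0.55]
```

View pics/w5.png

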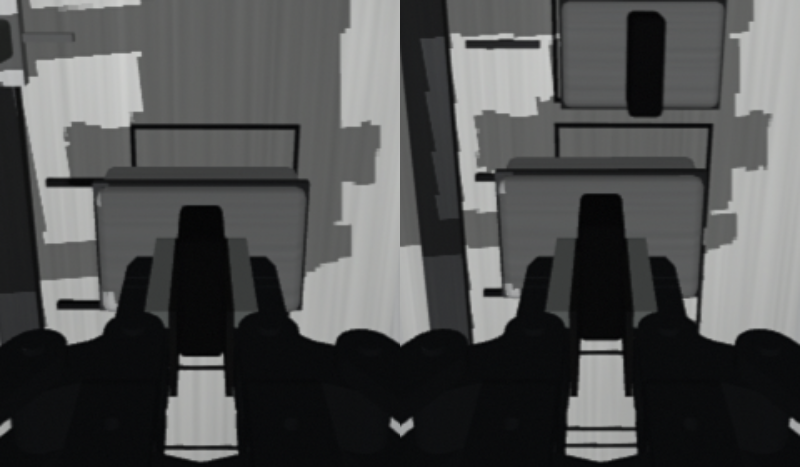

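The picture compares box 1 (left) and box 2 (right) in the grip. Both are held squarely, and box 2 sits a few mm lower, with its lid about 12 mm below the TCP. I'll set it down at about z = 0.040.

>>> {"name": "send_rows", "arguments": {"rows": [[0, [-1, 1.3, 1], 0], [0, [0, 0, 2.5], 0], [0, [0, 0, 2], 0], [0, [0, 0, 0.6], 0], [0, [0, 0, 0], 0], [0, [0, 0, 0], 0]]}}

```text
t: 14.22
tool_pos: [0.6673, 0.0095, 0.0406]
tool_rot: [2.314, 2.123, 0.001]
contact_force: [-0.5, 0.4, -1.4]
opening: 0.0109
grip_force: 52.1
```

Run:
```python
from h import *
x,y=place(2); plan([(x-.001,y+.001,.040,85)])
```

```text
t 14.22 at [0.6673 0.0095 0.0406] psi 85.07 open 0.0109 grip 52.1 tilt [-0.e+00  9.e-04 -1.e+00]
turn 0.07 shift cm [ 0.03 -0.03  0.06] minrows 1
```

>>> {"name": "send_rows", "arguments": {"rows": [[0, [0, 0, 0.1], 0], [3, [0, 0, 0], 0], [3, [0, 0, 0], 0], [3, [0, 0, 0], 0], [3, [0, 0, 0], 0], [3, [0, 0, -5], 0], [3, [0, 0, -6], 0], [3, [0, 0, -3.5], 0], [3, [0, 0, 0], 0]]}}

```text
t: 15.35
tool_pos: [0.6694, 0.0093, 0.1894]
tool_rot: [2.31, 2.119, 0.009]
contact_force: [-0.3, -0.4, -0.2]
opening: 0.03
grip_force: 0.0
```

Run:
```python
from h import *; from station import ctrl
im=ctrl.get_image("wrist"); boxes(im); np.savez("pics/w6.npz",**im)
p,f=fit_station(im,(.6635,-.049,-.087),places=(0,-1,-2),span=(.008,.008,.03)); print(np.round(p,4),"p2",np.round(p[:2]+R2(p[2])@[0,.058],4))
print(place(1),place(2)); plan([(.4295,.055,.15,46.5)])
```

```text
[674.8  65.   -4.9  41.2  62.2] bar [674.5  65.2]
[668.8   9.9  -4.9  42.1  62. ] bar [668.8  11.3]
[429.4 -63.8  12.   61.6  42.3] bar [433.9 -60. ]
[ 0.6625 -0.0492 -0.0874] p2 [0.6675 0.0086]
[0.67311007 0.06655858] [0.66805503 0.00877929]
t 15.4 at [0.6678 0.0095 0.186 ] psi 85.07 open 0.0297 grip 0.0 tilt [-0.      0.0034 -1.    ]
turn 38.57 shift cm [-13.1  -20.42   3.6 ] minrows 4
```

>>> {"name": "send_rows", "arguments": {"rows": [[8.5, [0, 0, 0], 9.6], [8.5, [0, 0, 0], 9.6], [8.5, [0, 0, 0], 9.6], [8.5, [0, 0, 0], 9.7], [8.5, [-2.6, -4.1, 0], 0], [8.5, [-2.6, -4.1, 0], 0], [8.5, [-2.6, -4.1, 0], 0], [8.5, [-2.6, -4.1, 0], 0], [8.5, [-2.6, -4.1, 0], 0], [8.5, [0, 0, 0], 0]]}}

```text
t: 16.65
tool_pos: [0.4249, 0.0567, 0.1809]
tool_rot: [-2.883, -1.242, 0.006]
contact_force: [1.4, -0.4, 0.2]
opening: 0.085
grip_force: 0.0
```

Run:
```python
from h import *; from station import ctrl
im=ctrl.get_image("wrist"); boxes(im); np.savez("pics/w7.npz",**im)
plan([(.4295,.055,.034,46.5)])
w=world(im)
# pot: points 12..30mm tall near
m=((w[...,2]>.012)&(w[...,2]<.03)&(w[...,0]>.3)&(w[...,0]<.5)&(w[...,1]>-.05)&(w[...,1]<.1)).astype(np.uint8)
n,l,st,c=cv2.connectedComponentsWithStats(m)
for i in range(1,n):
    if st[i,4]>30: print("obj",w[l==i].mean(0).round(3),np.ptp(w[l==i],axis=0).round(3))
```

```text
[430.2  55.2 -43.1  41.9  61.9] bar [431.5  56.7]
[428.2 -63.8  11.9  62.5  42.6] bar [428.9 -55.8]
t 16.7 at [0.4268 0.0563 0.1819] psi 46.6 open 0.0851 grip 0.0 tilt [-0.0018 -0.0019 -1.    ]
turn 0.1 shift cm [ 0.09  0.29 14.79] minrows 3
obj [0.432 0.057 0.024] [0.073 0.072 0.014]
obj [0.402 0.01  0.017] [0.027 0.021 0.012]
obj [ 0.432 -0.045  0.022] [0.062 0.013 0.018]
```

>>> {"name": "send_rows", "arguments": {"rows": [[5, [0.1, 0.3, 5], 0], [5, [0, 0, 5], 0], [5, [0, 0, 4], 0], [5, [0, 0, 0.7], 0], [5, [0, 0, 0], 0], [0, [0, 0, 0], 0], [0, [0, 0, 0], 0], [0, [0, 0, 0], 0], [0, [0, 0, 0], 0], [0, [0, 0, 0], 0]]}}

```text
t: 17.95
tool_pos: [0.4331, 0.0547, 0.0391]
tool_rot: [2.884, 1.241, 0.005]
contact_force: [-0.4, 0.9, 6.2]
opening: 0.0103
grip_force: 52.3
```

>>> {"name": "send_rows", "arguments": {"rows": [[0, [0, 0, -3], 0], [0, [0, 0, -4.4], 0], [0, [0, 0, -4.4], 0], [0, [0, 0, 0], -9.6], [0, [0, 0, 0], -9.6], [0, [0, 0, 0], -9.6], [0, [0, 0, 0], -9.6], [0, [-1.7, 4.8, 0], 0], [0, [-1.7, 4.8, 0], 0], [0, [-1.7, 4.8, 0], 0]]}}

```text
t: 19.2
tool_pos: [0.5715, -0.0093, 0.1549]
tool_rot: [-2.317, -2.122, 0.0]
contact_force: [-0.2, -0.1, -0.2]
opening: 0.0102
grip_force: 51.4
```

>>> {"name": "send_rows", "arguments": {"rows": [[0, [-1.7, 4.8, 0], 0], [0, [-1.5, 4.8, 0], 0], [0, [0, 0, 5], 0], [0, [0, 0, 0], 0], [0, [0, 0, 0], 0]]}}

```text
t: 19.82
tool_pos: [0.663, -0.0488, 0.1058]
tool_rot: [-2.316, -2.122, 0.0]
contact_force: [0.5, 0.2, -0.1]
opening: 0.0103
grip_force: 51.4
```

```bash
cat >> h.py <<'E'
def held(k,zb):
    """state of held box via wrist, and plan to place k given grasp height zb (tcp above underside)"""
    from station import ctrl
    im=ctrl.get_image("wrist"); w=world(im); o,p,R,psi=state(); L=(w-p)@R
    m=(abs(L[...,0])<.025)&(abs(L[...,1])<.028)&(abs(L[...,1])>.018)&(L[...,2]>-.005)&(L[...,2]<.03)
    print("lid below tcp",np.nanmedian(L[m][:,2]).round(4),"n",m.sum(), "x front edge",np.nanpercentile(L[m][:,0],98).round(4))
    x,y=place(k); plan([(x-.0005,y,zb+.004,85)])
E
python3 - <<'E'
from h import *
held(3,.034)
E
```

```text
lid below tcp 0.0162 n 2519 x front edge 0.0181
t 19.88 at [ 0.6638 -0.0488  0.1071] psi 84.99 open 0.0104 grip 51.4 tilt [-2.0e-04  2.2e-03 -1.0e+00]
turn -0.01 shift cm [-0.03 -0.13  6.91] minrows 2
```

>>> {"name": "send_rows", "arguments": {"rows": [[0, [0, -0.1, 2.5], 0], [0, [0, 0, 2.2], 0], [0, [0, 0, 1], 0], [0, [0, 0, 0.6], 0], [0, [0, 0, 0], 0], [0, [0, 0, 0], 0]]}}

```text
t: 20.62
tool_pos: [0.6631, -0.0491, 0.0432]
tool_rot: [2.316, 2.121, 0.002]
contact_force: [0.0, -0.3, -0.2]
opening: 0.0103
grip_force: 51.6
```

Run:
```python
from h import *
held(3,.0395)
```

```text
lid below tcp 0.0149 n 2509 x front edge 0.0181
t 20.68 at [ 0.6631 -0.0491  0.0432] psi 84.96 open 0.0107 grip 51.6 tilt [-2.e-04  2.e-03 -1.e+00]
turn -0.04 shift cm [ 0.01 -0.07 -0.03] minrows 1
```

>>> {"name": "send_rows", "arguments": {"rows": [[0, [0, 0, 0.1], 0], [3, [0, 0, 0], 0], [3, [0, 0, 0], 0], [3, [0, 0, 0], 0], [3, [0, 0, 0], 0], [3, [0, 0, -5], 0], [3, [0, 0, -6], 0], [3, [0, 0, -3], 0], [3, [0, 0, 0], 0]]}}

```text
t: 21.8
tool_pos: [0.6645, -0.0493, 0.1857]
tool_rot: [2.312, 2.118, 0.007]
contact_force: [-0.4, -0.5, 1.6]
opening: 0.0299
grip_force: 0.0
```

Run:
```python
from h import *; from station import ctrl
im=ctrl.get_image("wrist"); boxes(im); np.savez("pics/w8.npz",**im); print("top"); boxes(ctrl.get_image("top"))
print(place(3)); plan([(.428,-.064,.18,102)])
```

```text
[674.6  64.6  -4.9  41.8  62.1] bar [674.3  65.8]
[668.7   9.5  -5.   41.3  62.1] bar [668.7  10. ]
[664.5 -52.2  -5.   42.6  62.1] bar [664.4 -50.9]
[429.7 -63.8  12.3  61.9  42.1] bar [434.9 -62.1]
[ 439.9 -194.9   13.8   62.8   41. ] bar [ 444.9 -190.1]
top
[ 438.2 -196.7   13.3   61.1   41.6] bar [ 437.1 -194. ]
[ 0.663 -0.049]
t 21.9 at [ 0.6619 -0.0489  0.1803] psi 84.96 open 0.0297 grip 0.0 tilt [ 1.0e-04 -1.1e-03 -1.0e+00]
turn -17.04 shift cm [  3.38 -23.19   0.03] minrows 4
```

>>> {"name": "send_rows", "arguments": {"rows": [[8.5, [0, 0, 0], -8.5], [8.5, [0, 0, 0], -8.5], [8.5, [0.7, -4.7, 0], 0], [8.5, [0.7, -4.7, 0], 0], [8.5, [0.7, -4.7, 0], 0], [8.5, [0.7, -4.7, 0], 0], [8.5, [0.6, -4.6, 0], 0], [8.5, [0, 0, 0], 0], [8.5, [0, 0, 0], 0]]}}

```text
t: 23.02
tool_pos: [0.4261, -0.064, 0.18]
tool_rot: [-1.977, -2.439, 0.001]
contact_force: [0.8, -0.8, 0.1]
opening: 0.085
grip_force: 0.0
```

Run:
```python
from h import *; from station import ctrl
im=ctrl.get_image("wrist"); boxes(im); print("top"); im=ctrl.get_image("top"); boxes(im)
p,f=fit_station(im,(.6635,-.049,-.087),places=(2,1,0,-1,-2),span=(.008,.008,.03)); print(np.round(p,4))
print("side");im=ctrl.get_image("side"); boxes(im); print(np.round(fit_station(im,(.660,-.049,-.087),places=(-1,-2),span=(.008,.008,.03))[0],4))
plan([(.4285,-.064,.031,102)])
```

```text
[427.9 -63.3  11.7  62.   41.7] bar [427.7 -62. ]
[ 439.2 -222.9   14.1   61.9   43.7] bar [ 438.7 -217. ]
top
[673.1  64.2  -2.5  42.4  61.9] bar [671.6  65.5]
[667.6   9.2  -5.   41.8  62.3] bar [665.4  10.6]
[663.  -52.7  -4.8  41.8  63.9] bar [661.2 -51.2]
[ 438.3 -223.8   13.2   61.7   42. ] bar [ 437.4 -221.1]
[ 0.6642 -0.0486 -0.1035]
side
[422.9 -66.4  11.6  59.8  43.6] bar [423.7 -76. ]
[ 434.2 -225.1   12.2   59.4   40.4] bar [ 435.1 -233.2]
[ 0.6594 -0.0487 -0.0852]
t 23.18 at [ 0.427  -0.0642  0.1809] psi 101.99 open 0.0851 grip 0.0 tilt [ 6.e-04 -8.e-04 -1.e+00]
turn -0.01 shift cm [-1.000e-02  1.500e-01  1.499e+01] minrows 3
```

>>> {"name": "send_rows", "arguments": {"rows": [[5, [0, 0.1, 5], 0], [5, [0, 0, 5], 0], [5, [0, 0, 4], 0], [5, [0, 0, 1], 0], [5, [0, 0, 0], 0], [5, [0, 0, 0], 0]]}}

```text
t: 23.92
tool_pos: [0.4292, -0.0645, 0.0333]
tool_rot: [1.975, 2.438, 0.002]
contact_force: [0.0, -0.5, 0.5]
opening: 0.0502
grip_force: 0.0
```

Run:
```python
from h import *
plan([(.4283,-.0635,.031,102)])
```

```text
t 23.93 at [ 0.4292 -0.0645  0.0333] psi 101.98 open 0.0502 grip 0.0 tilt [-0.0018  0.0031 -1.    ]
turn -0.02 shift cm [ 0.12 -0.07  0.23] minrows 1
```

>>> {"name": "send_rows", "arguments": {"rows": [[5, [0.1, 0, 0.1], 0], [0, [0, 0, 0], 0], [0, [0, 0, 0], 0], [0, [0, 0, 0], 0], [0, [0, 0, 0], 0], [0, [0, 0, 0], 0]]}}

```text
t: 24.68
tool_pos: [0.4275, -0.0631, 0.0307]
tool_rot: [1.977, 2.44, 0.0]
contact_force: [-0.6, 0.4, 5.0]
opening: 0.0107
grip_force: 51.1
```

>>> {"name": "send_rows", "arguments": {"rows": [[0, [0, 0, -3], 0], [0, [0, 0, -4.4], 0], [0, [0, 0, -4.4], 0], [0, [0, 0, 0], 8.5], [0, [0, 0, 0], 8.5], [0, [-0.5, 4.7, 0], 0], [0, [-0.5, 4.7, 0], 0], [0, [-0.5, 4.7, 0], 0], [0, [-0.5, 4.7, 0], 0], [0, [-0.4, 4.6, 0], 0]]}}

```text
t: 25.92
tool_pos: [0.6588, -0.1076, 0.1465]
tool_rot: [-2.315, -2.12, 0.002]
contact_force: [0.6, -0.4, 0.3]
opening: 0.0112
grip_force: 50.3
```

>>> {"name": "send_rows", "arguments": {"rows": [[0, [0, 0, 4], 0], [0, [0, 0, 0], 0], [0, [0, 0, 0], 0]]}}

```text
t: 26.3
tool_pos: [0.6575, -0.1073, 0.108]
tool_rot: [-2.316, -2.121, 0.001]
contact_force: [0.2, -0.1, -1.0]
opening: 0.0107
grip_force: 50.3
```

Run:
```python
from h import *
held(4,.034)
```

```text
lid below tcp 0.0078 n 2950 x front edge 0.0205
t 26.35 at [ 0.6582 -0.1074  0.1093] psi 84.97 open 0.0107 grip 50.3 tilt [-2.0e-04  1.1e-03 -1.0e+00]
turn -0.03 shift cm [ 0.06 -0.08  7.13] minrows 2
```

>>> {"name": "send_rows", "arguments": {"rows": [[0, [0.1, 0, 3], 0], [0, [0, 0, 2.6], 0], [0, [0, 0, 1], 0], [0, [0, 0, 0.6], 0], [0, [0, 0, 0], 0], [0, [0, 0, 0], 0]]}}

```text
t: 27.1
tool_pos: [0.6591, -0.1067, 0.0376]
tool_rot: [2.315, 2.12, 0.002]
contact_force: [-0.4, 0.1, -1.1]
opening: 0.0104
grip_force: 50.3
```

Run:
```python
from h import *
held(4,.0315)
```

```text
lid below tcp 0.0064 n 2899 x front edge 0.0203
t 27.15 at [ 0.659  -0.1066  0.0375] psi 84.97 open 0.0109 grip 50.3 tilt [-3.0e-04  1.9e-03 -1.0e+00]
turn -0.03 shift cm [-0.03 -0.15  0.2 ] minrows 1
```

>>> {"name": "send_rows", "arguments": {"rows": [[0, [0, -0.1, 0.2], 0], [0, [0, 0, 0.1], 0], [3, [0, 0, 0], 0], [3, [0, 0, 0], 0], [3, [0, 0, 0], 0], [3, [0, 0, 0], 0], [3, [0, 0, -5], 0], [3, [0, 0, -6], 0], [3, [0, 0, -3.5], 0], [3, [0, 0, 0], 0]]}}

```text
t: 28.4
tool_pos: [0.6597, -0.107, 0.1833]
tool_rot: [2.311, 2.117, 0.007]
contact_force: [0.2, -0.3, 0.6]
opening: 0.0301
grip_force: 0.0
```

>>> {"name": "send_rows", "arguments": {"rows": [[8.5, [0, 0, 0], -9.4], [8.5, [0, 0, 0], -9.3], [8.5, [-1.2, -4.8, 0], 0], [8.5, [-1.2, -4.8, 0], 0], [8.5, [-1.2, -4.8, 0], 0], [8.5, [-1.2, -4.8, 0], 0], [8.5, [-1.3, -4.8, 0], 0], [8.5, [0, 0, 0], 0], [8.5, [0, 0, 0], 0]]}}

```text
t: 29.52
tool_pos: [0.4381, -0.2219, 0.177]
tool_rot: [-1.941, -2.468, -0.001]
contact_force: [0.2, -0.1, -0.3]
opening: 0.085
grip_force: 0.0
```

Run:
```python
from h import *; from station import ctrl
boxes(ctrl.get_image("wrist")); print("top"); boxes(ctrl.get_image("top"))
plan([(.4385,-.2233,.031,103.7)])
```

```text
[ 439.4 -223.3   13.4   62.1   42.2] bar [ 438.8 -221.6]
top
[673.1  64.2  -1.1  42.9  61.6] bar [671.7  66.1]
[667.8   9.2  -4.9  41.8  63.8] bar [665.3   9.6]
[663.4 -52.7  -4.9  41.8  62.4] bar [661.3 -50.7]
[ 657.9 -107.6   -5.5   41.8   63.6] bar [ 656.2 -107.3]
t 29.62 at [ 0.4388 -0.2218  0.1776] psi 103.72 open 0.085 grip 0.0 tilt [ 1.e-03 -5.e-04 -1.e+00]
turn 0.02 shift cm [-0.14 -0.07 14.66] minrows 3
```

>>> {"name": "send_rows", "arguments": {"rows": [[5, [-0.1, 0, 5], 0], [5, [0, 0, 5], 0], [5, [0, 0, 4], 0], [5, [0, 0, 0.8], 0], [5, [0, 0, 0], 0], [5, [0, 0, 0], 0]]}}

```text
t: 30.38
tool_pos: [0.4404, -0.2242, 0.0324]
tool_rot: [1.938, 2.467, 0.0]
contact_force: [-0.5, 0.1, 0.1]
opening: 0.0497
grip_force: 0.0
```

Run:
```python
from h import *
plan([(.439,-.2233,.031,103.6)])
```

```text
t 30.38 at [ 0.4404 -0.2242  0.0324] psi 103.69 open 0.0497 grip 0.0 tilt [-0.0029  0.0026 -1.    ]
turn 0.09 shift cm [ 0.12 -0.11  0.14] minrows 1
```

>>> {"name": "send_rows", "arguments": {"rows": [[5, [0.1, -0.1, 0.1], 0], [0, [0, 0, 0], 0], [0, [0, 0, 0], 0], [0, [0, 0, 0], 0], [0, [0, 0, 0], 0], [0, [0, 0, 0], 0]]}}

```text
t: 31.12
tool_pos: [0.4378, -0.2228, 0.0297]
tool_rot: [1.941, 2.469, 0.0]
contact_force: [-1.4, -0.1, 4.3]
opening: 0.0105
grip_force: 50.3
```

>>> {"name": "send_rows", "arguments": {"rows": [[0, [0, 0, -3], 0], [0, [0, 0, -4.4], 0], [0, [0, 0, -4.4], 0], [0, [0, 0, 0], 9.3], [0, [0, 0, 0], 9.3], [0, [1.5, 4.2, 0], 0], [0, [1.5, 4.2, 0], 0], [0, [1.5, 4.2, 0], 0], [0, [1.6, 4.1, 0], 0], [0, [1.6, 4.1, 0], 0]]}}

```text
t: 32.38
tool_pos: [0.6519, -0.163, 0.1456]
tool_rot: [-2.313, -2.123, 0.002]
contact_force: [0.9, -0.2, -1.4]
opening: 0.0108
grip_force: 49.6
```

>>> {"name": "send_rows", "arguments": {"rows": [[0, [0, 0, 4], 0], [0, [0, 0, 0], 0], [0, [0, 0, 0], 0]]}}

```text
t: 32.75
tool_pos: [0.6508, -0.1638, 0.1071]
tool_rot: [-2.315, -2.123, 0.001]
contact_force: [0.2, -0.4, -0.8]
opening: 0.0109
grip_force: 49.6
```

Run:
```python
from h import *
held(5,.0315)
```

```text
lid below tcp 0.0067 n 2944 x front edge 0.0204
t 32.8 at [ 0.6514 -0.1641  0.1083] psi 85.04 open 0.0105 grip 49.6 tilt [-3.0e-04  1.1e-03 -1.0e+00]
turn 0.04 shift cm [-0.04  0.1   7.28] minrows 2
```

>>> {"name": "send_rows", "arguments": {"rows": [[0, [0, 0.1, 3], 0], [0, [0, 0, 2.6], 0], [0, [0, 0, 1], 0], [0, [0, 0, 0.7], 0], [0, [0, 0, 0], 0], [0, [0, 0, 0], 0]]}}

```text
t: 33.55
tool_pos: [0.6531, -0.1641, 0.0356]
tool_rot: [2.314, 2.122, 0.002]
contact_force: [0.0, -0.5, -2.5]
opening: 0.0106
grip_force: 49.6
```

Run:
```python
from h import *
held(5,.031)
```

```text
lid below tcp 0.0055 n 2970 x front edge 0.0205
t 33.6 at [ 0.6531 -0.1641  0.0355] psi 85.07 open 0.0109 grip 49.6 tilt [-5.0e-04  1.9e-03 -1.0e+00]
turn 0.07 shift cm [-0.05 -0.07  0.05] minrows 1
```

>>> {"name": "send_rows", "arguments": {"rows": [[0, [-0.05, 0, 0.1], 0], [3, [0, 0, 0], 0], [3, [0, 0, 0], 0], [3, [0, 0, 0], 0], [3, [0, 0, 0], 0], [3, [0, 0, -5], 0], [3, [0, 0, -6], 0], [3, [0, 0, -6], 0], [3, [0, 0, -6], 0], [3, [0, 0, 0], 0]]}}

```text
t: 34.85
tool_pos: [0.6552, -0.1654, 0.2721]
tool_rot: [2.306, 2.116, 0.01]
contact_force: [0.1, 0.2, -0.0]
opening: 0.0303
grip_force: 0.0
```

>>> {"name": "send_rows", "arguments": {"rows": [[3, [4, 0, 0], 0], [3, [4, 0, 0], 0], [3, [3.6, 0, 0], 0], [3, [0, 0, 0], 0], [3, [0, 0, 0], 0]]}}

```text
t: 35.48
tool_pos: [0.6619, -0.049, 0.2622]
tool_rot: [-2.314, -2.123, 0.002]
contact_force: [0.3, 0.4, -0.0]
opening: 0.0302
grip_force: 0.0
```

Run:
```python
from h import *; from station import ctrl
im=ctrl.get_image("wrist"); boxes(im); np.savez("pics/w9.npz",**im)
p,f=fit_station(im,(.6635,-.049,-.087),span=(.008,.008,.02)); print(np.round(p,4),f)
for k in range(1,6): print(k,place(k).round(4))
cv2.imwrite("pics/w9.png",im["frame"][...,::-1]); plan([])
```

```text
[674.7  65.1  -5.   41.9  62.1] bar [674.7  65.5]
[668.7   9.5  -4.9  41.   62. ] bar [668.7   9.9]
[664.5 -52.1  -5.   42.3  62. ] bar [664.6 -51.2]
[ 659.6 -106.6   -5.2   41.8   62.2] bar [ 659.6 -105.3]
[ 654.4 -165.1   -5.1   43.1   62. ] bar [ 654.5 -162.4]
[ 0.6634 -0.0494 -0.0871] -25.057117462158203
1 [0.6731 0.0666]
2 [0.6681 0.0088]
3 [ 0.663 -0.049]
4 [ 0.6579 -0.1068]
5 [ 0.6529 -0.1646]
t 35.52 at [ 0.6619 -0.0495  0.2624] psi 85.02 open 0.0299 grip 0.0 tilt [-3.0e-04 -1.1e-03 -1.0e+00]
```

View pics/w9.png

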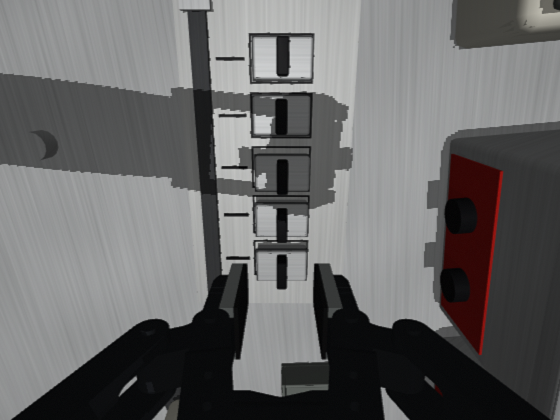

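The wrist view shows all five boxes in their outlines and square to them. Box 3 (at (282,172)) sits about 2.5 mm towards place 4, so I'll regrip it and shift it.

>>> {"name": "send_rows", "arguments": {"rows": [[5, [0, 0.1, 5.5], 0], [5, [0, 0, 5.5], 0], [5, [0, 0, 5.5], 0], [5, [0, 0, 4], 0], [5, [0, 0, 1.7], 0], [5, [0, 0, 0], 0], [5, [0, 0, 0], 0]]}}

```text
t: 36.4
tool_pos: [0.665, -0.0495, 0.0439]
tool_rot: [2.313, 2.121, 0.004]
contact_force: [0.7, -0.7, 0.1]
opening: 0.0502
grip_force: 0.0
```

Run:
```python
from h import *
x,y=place(3); plan([(x,y,.036,85)])
```

```text
t 36.4 at [ 0.665  -0.0495  0.0439] psi 85.04 open 0.0502 grip 0.0 tilt [-4.0e-04  4.1e-03 -1.0e+00]
turn 0.04 shift cm [ 0.03 -0.21  0.79] minrows 1
```

>>> {"name": "send_rows", "arguments": {"rows": [[5, [0, -0.1, 0.7], 0], [0, [0, 0, 0], 0], [0, [0, 0, 0], 0], [0, [0, 0, 0], 0], [0, [0, 0, 0], 0], [0, [0, 0, 0], 0], [0, [0, 0, -0.6], 0], [0, [0, 0, 0], 0], [0, [0.25, 0, 0], 0], [0, [0, 0, 0], 0]]}}

```text
t: 37.65
tool_pos: [0.6622, -0.046, 0.0399]
tool_rot: [-2.314, -2.124, 0.001]
contact_force: [0.5, -0.5, -2.1]
opening: 0.0111
grip_force: 49.3
```

>>> {"name": "send_rows", "arguments": {"rows": [[0, [0, 0, 0.6], 0], [0, [0, 0, 0], 0], [0, [0, 0, 0], 0], [3, [0, 0, 0], 0], [3, [0, 0, 0], 0], [3, [0, 0, 0], 0], [3, [0, 0, -6], 0], [3, [0, 0, -6], 0], [3, [0, 0, -6], 0], [3, [0, 0, 0], 0]]}}

```text
t: 38.9
tool_pos: [0.666, -0.0469, 0.2227]
tool_rot: [2.307, 2.117, 0.013]
contact_force: [0.8, -0.1, 1.4]
opening: 0.03
grip_force: 0.0
```

Run:
```python
from h import *; from station import ctrl
im=ctrl.get_image("wrist"); boxes(im); plan([])
# tab: points 35..60mm tall near rail
for n,im in [("w",im),("w9",load("pics/w9.npz")),("w4",load("pics/w4.npz")),("w3",load("pics/w3.npz")),("top",load("pics/top0.npz"))]:
    w=world(im); q=R2(np.radians(-SY))@(w[...,:2]-S).reshape(-1,2).T; q=q.T.reshape(w.shape[:2]+(2,))
    k=(w[...,2]>.045)&(w[...,2]<.062)&(q[...,0]<-.05)&(q[...,0]>-.14)&(q[...,1]>.12)&(q[...,1]<.2)
    d=(w[...,2]>.045)&(w[...,2]<.062)&(q[...,0]<-.04)&(q[...,0]>-.14)&(q[...,1]>.2)&(q[...,1]<.29)
    for nm,kk in (("tab",k),("drum",d)):
        if kk.sum()>5: print(n,nm,kk.sum(),"world",w[kk].mean(0).round(4),"st",np.percentile(q[kk],[3,97],axis=0).round(4).tolist(),"center",np.percentile(q[kk],[3,97],axis=0).mean(0).round(4))
```

```text
[674.7  65.1  -4.9  41.6  62.1] bar [674.2  65.5]
[668.7   9.8  -4.9  41.7  62.2] bar [668.2  10.2]
[664.1 -49.6  -5.   42.4  62.1] bar [664.  -48.2]
[ 659.5 -106.6   -5.4   41.9   62.1] bar [ 659. -105.]
[ 654.9 -164.8   -5.8   42.7   61.5] bar [ 654.  -161.6]
t 38.95 at [ 0.6642 -0.0466  0.2184] psi 85.07 open 0.0299 grip 0.0 tilt [-7.e-04  7.e-03 -1.e+00]
w4 tab 629 world [0.5956 0.1336 0.053 ] st [[-0.0949, 0.1693], [-0.0724, 0.1826]] center [-0.0837  0.1759]
w4 drum 3693 world [0.6027 0.2004 0.0569] st [[-0.1085, 0.2303], [-0.0569, 0.256]] center [-0.0827  0.2431]
w3 tab 1492 world [0.5959 0.1339 0.0527] st [[-0.0947, 0.1696], [-0.0724, 0.1828]] center [-0.0836  0.1762]
w3 drum 4458 world [0.6023 0.193  0.0554] st [[-0.1079, 0.2298], [-0.057, 0.2418]] center [-0.0824  0.2358]
top tab 39 world [0.5924 0.1327 0.0532] st [[-0.0965, 0.1684], [-0.0757, 0.1812]] center [-0.0861  0.1748]
top drum 336 world [0.5984 0.2129 0.0567] st [[-0.1126, 0.2298], [-0.0599, 0.2822]] center [-0.0863  0.256 ]
```

Run:
```python
from h import *
plan([(.5956,.1336,.14,175)])
```

```text
t 38.95 at [ 0.6642 -0.0466  0.2184] psi 85.07 open 0.0299 grip 0.0 tilt [-7.e-04  7.e-03 -1.e+00]
turn -89.93 shift cm [ 8.4  17.35  7.84] minrows 4
```

>>> {"name": "send_rows", "arguments": {"rows": [[4, [0, 0, 0], -10], [4, [0, 0, 0], -10], [4, [0, 0, 0], -10], [4, [0, 0, 0], -10], [4, [0, 0, 0], -10], [4, [0, 0, 0], -10], [4, [0, 0, 0], -10], [4, [0, 0, 0], -10], [4, [0, 0, 0], -10]]}}

```text
t: 40.08
tool_pos: [0.6611, -0.046, 0.2111]
tool_rot: [-0.126, -3.134, -0.001]
contact_force: [-0.5, 0.1, -1.1]
opening: 0.0401
grip_force: 0.0
```

>>> {"name": "send_rows", "arguments": {"rows": [[4, [2, 4.2, 1.5], 0], [4, [2, 4.2, 1.5], 0], [4, [2, 4.2, 1.5], 0], [4, [2.1, 4.5, 2.5], 0], [4, [0, 0, 0], 0], [4, [0, 0, 0], 0]]}}

```text
t: 40.83
tool_pos: [0.5958, 0.1308, 0.1428]
tool_rot: [-0.135, -3.137, 0.001]
contact_force: [-1.4, 0.3, 1.0]
opening: 0.0397
grip_force: 0.0
```

```bash
cat >> h.py <<'E'
def tab(im):
    w=world(im); q=(R2(np.radians(-SY))@(w[...,:2]-S).reshape(-1,2).T).T.reshape(w.shape[:2]+(2,))
    k=(w[...,2]>.045)&(w[...,2]<.060)&(q[...,0]<-.06)&(q[...,0]>-.11)&(q[...,1]>-.14)&(q[...,1]<.2)
    if k.sum()>5: print("tab",k.sum(),w[k].mean(0).round(4),"st",np.percentile(q[k],[3,97],axis=0).round(4).tolist())
E
python3 - <<'E'
from h import *; from station import ctrl
tab(ctrl.get_image("wrist")); plan([(.5955,.1336,.025,175)])
E
```

```text
tab 686 [0.5926 0.1339 0.0529] st [[-0.0966, 0.1693], [-0.0743, 0.1827]]
t 40.88 at [0.5966 0.1303 0.1438] psi 175.03 open 0.0399 grip 0.0 tilt [ 6.e-04 -6.e-04 -1.e+00]
turn 0.03 shift cm [ 0.14  0.32 11.88] minrows 2
```

>>> {"name": "send_rows", "arguments": {"rows": [[4, [0.2, 0.3, 4], 0], [4, [0, 0, 4], 0], [4, [0, 0, 2.8], 0], [4, [0, 0, 0.7], 0], [4, [0, 0, 0], 0], [4, [0, 0, 0], 0]]}}

```text
t: 41.62
tool_pos: [0.5964, 0.1341, 0.0313]
tool_rot: [0.136, 3.135, 0.001]
contact_force: [0.5, 0.2, -0.2]
opening: 0.0397
grip_force: 0.0
```

Run:
```python
from h import *
plan([(.5945,.1337,.026,175)])
```

```text
t 41.62 at [0.5964 0.1341 0.0313] psi 175.04 open 0.0397 grip 0.0 tilt [-3.5e-03  6.0e-04 -1.0e+00]
turn 0.04 shift cm [ 0.19 -0.05  0.53] minrows 1
```

>>> {"name": "send_rows", "arguments": {"rows": [[4, [0.2, 0, 0.4], 0], [0, [0, 0, 0], 0], [0, [0, 0, 0], 0], [0, [0, 0, 0], 0], [0, [0, 0, 0], 0], [0, [0, 0, 0], 0]], "newtons": 60}}

```text
t: 42.38
tool_pos: [0.5927, 0.1346, 0.0256]
tool_rot: [-0.135, -3.138, -0.0]
contact_force: [-3.4, 0.4, 3.5]
opening: 0.0131
grip_force: 60.2
```

>>> {"name": "send_rows", "arguments": {"rows": [[0, [0, -1.5, 0], 0], [0, [0, -3, 0], 0], [0, [0, -3, 0], 0], [0, [0, -3, 0], 0], [0, [0, -3, 0], 0], [0, [0, -3, 0], 0], [0, [0, -3, 0], 0], [0, [0, -3, 0], 0], [0, [0, -3, 0], 0], [0, [0, -2.5, 0], 0]]}}

```text
t: 43.62
tool_pos: [0.568, -0.1437, 0.0255]
tool_rot: [-0.136, -3.137, -0.006]
contact_force: [-4.1, 8.6, 7.7]
opening: 0.0132
grip_force: 60.9
```

Run:
```python
from h import *; from station import ctrl
plan([(.5695,-.1573,.027,175)]); print(state()[0]["contact_force"])
```

```text
t 43.62 at [ 0.568  -0.1437  0.0255] psi 175.05 open 0.0132 grip 60.9 tilt [ 0.0019  0.0037 -1.    ]
turn 0.05 shift cm [-0.26 -1.34 -0.15] minrows 1
[-4.14385219  8.62691646  7.65972318]
```

>>> {"name": "send_rows", "arguments": {"rows": [[0, [0, -1.2, 0], 0], [0, [0, 0, 0], 0], [0, [0, 0, 0], 0]]}}

```text
t: 44.0
tool_pos: [0.567, -0.1554, 0.0255]
tool_rot: [-0.136, -3.137, -0.004]
contact_force: [-5.5, 6.6, 9.2]
opening: 0.013
grip_force: 60.9
```

Run:
```python
from h import *; from station import ctrl
plan([(.5695,-.1573,.027,175)])
im=ctrl.get_image("wrist"); tab(im); cv2.imwrite("pics/w10.png",im["frame"][...,::-1]); np.savez("pics/w10.npz",**im)
im=ctrl.get_image("top"); tab(im)
```

```text
t 44.0 at [ 0.567  -0.1554  0.0255] psi 175.04 open 0.013 grip 60.9 tilt [ 0.002   0.0027 -1.    ]
turn 0.04 shift cm [-0.26 -0.16 -0.15] minrows 1
tab 3479 [ 0.5632 -0.1559  0.0527] st [[-0.097, -0.1332], [-0.0754, -0.0972]]
```

View pics/w10.png

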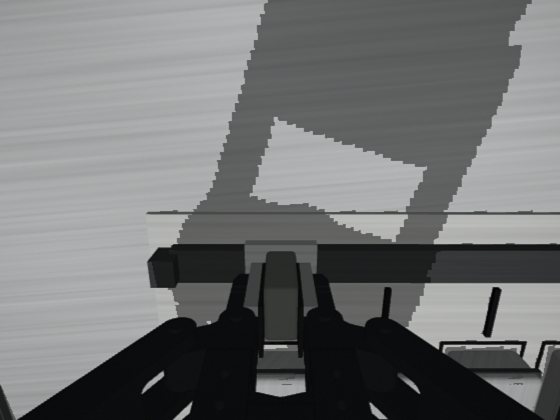

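The wrist view shows the tab between the fingers at (282,280) on the rail, with rib 4 at (388,303) and rib 3 at (492,312); the place 5 rib is hidden under the fingers at about u≈285. Measured travel is 0.291, so I'll pull 1 mm more and then hold.

>>> {"name": "send_rows", "arguments": {"rows": [[0, [0, -0.1, 0], 0], [0, [0, 0, 0], 0], [0, [0, 0, 0], 0], [0, [0, 0, 0], 0], [0, [0, 0, 0], 0], [0, [0, 0, 0], 0], [0, [0, 0, 0], 0], [0, [0, 0, 0], 0], [0, [0, 0, 0], 0], [0, [0, 0, 0], 0]]}}

```text
t: 45.35
tool_pos: [0.567, -0.1561, 0.0255]
tool_rot: [-0.135, -3.137, -0.005]
contact_force: [-5.3, 7.0, 8.4]
opening: 0.0133
grip_force: 61.0
```

>>> {"name": "send_rows", "arguments": {"rows": [[0, [0, 0, 0], 0], [0, [0, 0, 0], 0], [0, [0, 0, 0], 0], [0, [0, 0, 0], 0], [0, [0, 0, 0], 0], [0, [0, 0, 0], 0], [0, [0, 0, 0], 0], [0, [0, 0, 0], 0], [0, [0, 0, 0], 0], [0, [0, 0, 0], 0]]}}

```text
t: 46.6
tool_pos: [0.567, -0.1561, 0.0255]
tool_rot: [-0.135, -3.137, -0.005]
contact_force: [-4.7, 6.0, 8.4]
opening: 0.0132
grip_force: 61.0
```

Run:
```python
from h import *; from station import ctrl
o,p,R,psi=state(); q=R2(np.radians(-SY))@(p[:2]-S); print(q,"travel",.1768-q[1],o["opening"],o["grip_force"]); im=ctrl.get_image("wrist"); tab(im)
w=world(im); q=(R2(np.radians(-SY))@(w[...,:2]-S).reshape(-1,2).T).T.reshape(w.shape[:2]+(2,))
v=265; u=np.arange(230,340); print([ (int(a),q[v,a,1].round(4),w[v,a,2].round(3)) for a in u[::6]])
```

```text
[-0.08634627 -0.11504379] travel 0.2918437908028297 0.013221920350970697 60.962008237838745
tab 3492 [ 0.5632 -0.1565  0.0527] st [[-0.097, -0.1338], [-0.0754, -0.0979]]
[(230, np.float64(-0.1409), np.float64(0.012)), (236, np.float64(-0.1379), np.float64(0.012)), (242, np.float64(-0.1348), np.float64(0.013)), (248, np.float64(-0.1312), np.float64(0.019)), (254, np.float64(-0.1273), np.float64(0.032)), (260, np.float64(-0.1247), np.float64(0.032)), (266, np.float64(-0.1221), np.float64(0.033)), (272, np.float64(-0.1194), np.float64(0.034)), (278, np.float64(-0.1169), np.float64(0.034)), (284, np.float64(-0.1143), np.float64(0.035)), (290, np.float64(-0.1117), np.float64(0.035)), (296, np.float64(-0.109), np.float64(0.032)), (302, np.float64(-0.1064), np.float64(0.031)), (308, np.float64(-0.1039), np.float64(0.033)), (314, np.float64(-0.0999), np.float64(0.02)), (320, np.float64(-0.096), np.float64(0.012)), (326, np.float64(-0.093), np.float64(0.013)), (332, np.float64(-0.0902), np.float64(0.013)), (338, np.float64(-0.0871), np.float64(0.013))]
```

>>> {"name": "send_rows", "arguments": {"rows": [[0, [0, 1.5, 0], 0], [0, [0, 3, 0], 0], [0, [0, 3, 0], 0], [0, [0, 3, 0], 0], [0, [0, 3, 0], 0], [0, [0, 3, 0], 0], [0, [0, 3, 0], 0], [0, [0, 3, 0], 0], [0, [0, 3, 0], 0], [0, [0, 2.5, 0], 0]]}}

```text
t: 47.9
tool_pos: [0.5916, 0.1229, 0.0256]
tool_rot: [0.135, 3.139, 0.001]
contact_force: [-1.1, 0.6, 3.8]
opening: 0.0131
grip_force: 60.4
```

>>> {"name": "send_rows", "arguments": {"rows": [[0, [0, 0.5, 0], 0], [4, [0, 0, 0], 0], [4, [0, 0, 0], 0], [4, [0, 0, 0], 0], [4, [0, 0, 0], 0], [4, [0, 0, 0], 0], [4, [0, 0, -3], 0], [4, [0, 0, -6], 0], [4, [0, 0, -6], 0], [4, [0, 0, 0], 0]]}}

```text
t: 49.15
tool_pos: [0.5961, 0.1267, 0.1831]
tool_rot: [0.135, 3.125, 0.003]
contact_force: [0.4, -0.4, 0.4]
opening: 0.0402
grip_force: 0.0
```

Run:
```python
from h import *; from station import ctrl
plan([]); tab(ctrl.get_image("wrist")); im=ctrl.get_image("top"); boxes(im)
# scanner: depth slices
for n,im in (("top",load("pics/top0.npz")),("side",ctrl.get_image("side"))):
    w=world(im); b=(w[...,0]>.43)&(w[...,0]<.6)&(w[...,1]>-.47)&(w[...,1]<-.3)
    for lo,hi in ((.06,.075),(.08,.1),(.1,.13),(.143,.158)):
        k=b&(w[...,2]>lo)&(w[...,2]<hi)
        if k.sum()>4: r=cv2.minAreaRect(w[k][:,:2].astype(np.float32)*1000); print(n,lo,k.sum(),w[k].mean(0).round(4),np.round(r[0],1),np.round(r[1],1),round(r[2],1))
    g=im["frame"].max(-1); k=b&(g<75)&(w[...,2]>.006)&(w[...,2]<.02)
    if k.sum()>20: r=cv2.minAreaRect(w[k][:,:2].astype(np.float32)*1000); print(n,"base",k.sum(),np.round(r[0],1),np.round(r[1],1),round(r[2],1))
```

```text
t 49.15 at [0.5961 0.1267 0.1831] psi 175.07 open 0.0402 grip 0.0 tilt [-0.0131  0.0022 -0.9999]
tab 515 [0.5925 0.1339 0.053 ] st [[-0.0966, 0.1694], [-0.0741, 0.1825]]
[673.5  64.1  -2.   42.5  60.3] bar [671.6  64.9]
[667.7   9.3  -4.7  42.   63. ] bar [664.9  10.2]
[662.6 -49.3  -1.   42.8  61.6] bar [661.4 -47.9]
[ 657.7 -107.7   -5.2   42.1   61.8] bar [ 656.7 -106.4]
[ 653.2 -165.8   -5.3   42.3   62.9] bar [ 650.9 -163.5]
top 0.06 332 [ 0.5054 -0.3875  0.0686] [ 513.7 -393.4] [74.5 61.7] 8.6
top 0.08 52 [ 0.5221 -0.3858  0.0906] [ 520.7 -389.9] [41.1 24.5] 6.6
top 0.1 84 [ 0.5281 -0.3865  0.1154] [ 527.1 -389.6] [53.8 27.8] 10.1
top 0.143 117 [ 0.5132 -0.3932  0.15  ] [ 513.8 -394.2] [25.9 33. ] 7.8
top base 395 [ 513.4 -392.8] [98.9 96.2] 9.4
side 0.06 403 [ 0.5056 -0.4081  0.067 ] [ 510.7 -397.2] [73.  61.2] 6.6
side 0.08 125 [ 0.5174 -0.4038  0.0903] [ 519.7 -398.4] [42.4 28.9] 9.1
side 0.1 215 [ 0.5229 -0.401   0.1158] [ 525.6 -396.4] [54.7 30.3] 8.3
side 0.143 109 [ 0.5105 -0.3989  0.1479] [ 510.7 -396.7] [23.9 33. ] 7.3
side base 557 [ 511.3 -396.5] [100.  100.8] 10.2
```

The gauge is back home and all five boxes are in place. Now the scanner: it is at about (0.5135, -0.3935), with the trigger facing world +x and its axis at about 8.5°.

Run:
```python
from h import *
plan([(.528,-.36,.25,98.5)])
```

```text
t 49.3 at [0.5914 0.1263 0.1742] psi 175.06 open 0.0398 grip 0.0 tilt [ 1.4e-03 -4.0e-04 -1.0e+00]
turn 76.56 shift cm [-47.16 -13.46  -7.58] minrows 8
```

>>> {"name": "send_rows", "arguments": {"rows": [[8.5, [0, 0, -4], 9.5], [8.5, [0, 0, -3], 9.5], [8.5, [0, 0, 0], 9.5], [8.5, [0, 0, 0], 9.5], [8.5, [0, 0, 0], 9.6], [8.5, [0, 0, 0], 9.6], [8.5, [0, 0, 0], 9.6], [8.5, [0, 0, 0], 9.7]]}}

```text
t: 50.3
tool_pos: [0.5908, 0.1263, 0.2419]
tool_rot: [-2.054, -2.373, 0.006]
contact_force: [0.6, 1.0, 0.7]
opening: 0.085
grip_force: 0.0
```

>>> {"name": "send_rows", "arguments": {"rows": [[8.5, [-4.7, -1.3, -0.1], 0], [8.5, [-4.7, -1.3, -0.1], 0], [8.5, [-4.7, -1.3, -0.1], 0], [8.5, [-4.7, -1.3, -0.1], 0], [8.5, [-4.7, -1.3, -0.1], 0], [8.5, [-4.7, -1.3, -0.1], 0], [8.5, [-4.7, -1.3, -0.1], 0], [8.5, [-4.7, -1.3, -0.1], 0], [8.5, [-4.7, -1.4, 0], 0], [8.5, [-4.8, -1.4, 0], 0]]}}

```text
t: 51.55
tool_pos: [0.5304, -0.3598, 0.2499]
tool_rot: [-2.046, -2.377, -0.0]
contact_force: [0.9, 0.3, 0.3]
opening: 0.0847
grip_force: 0.0
```

>>> {"name": "send_rows", "arguments": {"rows": [[8.5, [0, 0, 0], 0], [8.5, [0, 0, 0], 0]]}}

```text
t: 51.8
tool_pos: [0.5311, -0.3581, 0.2508]
tool_rot: [-2.047, -2.378, -0.001]
contact_force: [-0.7, -0.3, 0.2]
opening: 0.085
grip_force: 0.0
```

Run:
```python
from h import *; from station import ctrl
im=ctrl.get_image("wrist"); w=world(im); cv2.imwrite("pics/w11.png",im["frame"][...,::-1])
b=(w[...,0]>.43)&(w[...,0]<.6)&(w[...,1]>-.47)&(w[...,1]<-.3)
for lo,hi in ((.06,.075),(.1,.125),(.125,.138),(.145,.158)):
    k=b&(w[...,2]>lo)&(w[...,2]<hi)
    if k.sum()>4: r=cv2.minAreaRect(w[k][:,:2].astype(np.float32)*1000); print(lo,k.sum(),w[k].mean(0).round(4),np.round(r[0],1),np.round(r[1],1),round(r[2],1))
plan([(.5283,-.3913,.2,98.5)])
```

```text
0.06 2462 [ 0.5108 -0.3836  0.0686] [ 514.7 -393.7] [74.2 59.8] 9.4
0.1 599 [ 0.5287 -0.3841  0.1128] [ 526.  -390.5] [25.3 50.2] 87.8
0.125 490 [ 0.5362 -0.3848  0.131 ] [ 529.1 -388.5] [21.4 56.2] 88.6
0.145 1234 [ 0.5153 -0.3928  0.1501] [ 514.9 -394.4] [25.8 31.4] 8.0
t 51.85 at [ 0.5314 -0.3577  0.2515] psi 98.61 open 0.0851 grip 0.0 tilt [ 0.0025 -0.0016 -1.    ]
turn 0.11 shift cm [-3.28 -0.81  5.15] minrows 1
```

View pics/w11.png

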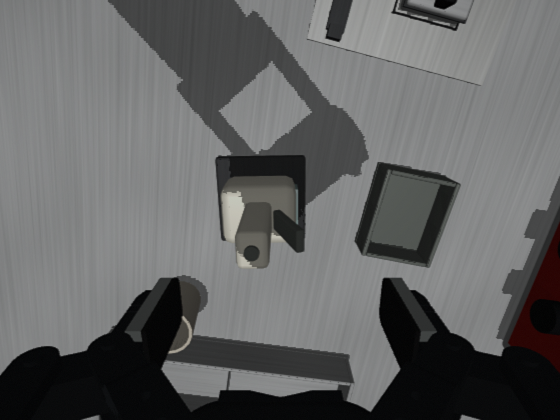

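The wrist view shows the scanner grip's top at (253,253) and the trigger on its right (290,228), which is world +x. So the fingers at left and right will straddle both.

>>> {"name": "send_rows", "arguments": {"rows": [[8.5, [-3.4, -0.7, 0], 0], [8.5, [0, 0, 0], 0], [8.5, [0, 0, 3], 0], [8.5, [0, 0, 3], 0], [8.5, [0, 0, 0], 0], [8.5, [0, 0, 0], 0]]}}

```text
t: 52.6
tool_pos: [0.5305, -0.393, 0.1945]
tool_rot: [2.047, 2.381, 0.0]
contact_force: [0.5, 0.0, -0.2]
opening: 0.0849
grip_force: 0.0
```

Run:
```python
from h import *
plan([(.5296,-.3917,.096,98.6),(.5193,-.3933,.096,98.6)])
```

```text
t 52.6 at [ 0.5305 -0.393   0.1945] psi 98.63 open 0.0849 grip 0.0 tilt [-9.e-04  9.e-04 -1.e+00]
turn 0.03 shift cm [ 0.14 -0.07  9.85] minrows 2
turn 0.0 shift cm [-0.   -1.04 -0.  ] minrows 1
```

>>> {"name": "send_rows", "arguments": {"rows": [[8.5, [0.1, -0.1, 3], 0], [8.5, [0, 0, 3], 0], [8.5, [0, 0, 2.5], 0], [8.5, [0, 0, 1.2], 0], [8.5, [0, 0, 0], 0], [8.5, [0, -0.5, 0], 0], [8.5, [0, -0.5, 0], 0], [8.5, [0, 0, 0], 0], [8.5, [0, 0, 0], 0]]}}

```text
t: 53.72
tool_pos: [0.5188, -0.3945, 0.0966]
tool_rot: [2.049, 2.38, 0.0]
contact_force: [0.1, 0.5, -0.1]
opening: 0.0854
grip_force: 0.0
```

Run:
```python
from h import *
plan([(.5193,-.3933,.096,98.6)])
```

```text
t 53.73 at [ 0.5188 -0.3945  0.0966] psi 98.55 open 0.0854 grip 0.0 tilt [-4.e-04  4.e-04 -1.e+00]
turn -0.05 shift cm [0.11 0.07 0.06] minrows 1
```

>>> {"name": "send_rows", "arguments": {"rows": [[0, [0.1, 0, 0], 0], [0, [0, 0, 0], 0], [0, [0, 0, 0], 0], [0, [0, 0, 0], 0], [0, [0, 0, 0], 0], [0, [0, 0, 0], 0], [0, [0, 0, 0], 0], [0, [0, 0, 0], 0], [0, [0, 0, 0], 0], [0, [0, 0, 0], 0]], "newtons": 40}}

```text
t: 54.98
tool_pos: [0.5179, -0.3943, 0.0993]
tool_rot: [-2.048, -2.382, 0.004]
contact_force: [-10.2, 1.8, 12.6]
opening: 0.0342
grip_force: 42.6
```

>>> {"name": "send_rows", "arguments": {"rows": [[0, [0, 0, 0], 0], [0, [0, 0, 0], 0], [0, [0, 0, 0], 0], [0, [0, 0, 0], 0], [0, [0, 0, 0], 0], [0, [0, 0, 0], 0]]}}

```text
t: 55.72
tool_pos: [0.5179, -0.3943, 0.0993]
tool_rot: [-2.048, -2.382, 0.004]
contact_force: [-9.6, 2.3, 12.4]
opening: 0.0342
grip_force: 42.6
```

>>> {"name": "send_rows", "arguments": {"rows": [[0, [0, 0, 0], 0], [0, [0, 0, 0], 0], [0, [0, 0, 0], 0], [0, [0, 0, 0], 0], [0, [0, 0, 0], 0], [0, [0, 0, 0], 0], [0, [0, 0, 0], 0], [0, [0, 0, 0], 0], [0, [0, 0, 0], 0], [0, [0, 0, 0], 0]], "newtons": 55}}

```text
t: 56.98
tool_pos: [0.5178, -0.3943, 0.0993]
tool_rot: [-2.048, -2.382, 0.004]
contact_force: [-10.5, 2.9, 14.4]
opening: 0.0336
grip_force: 54.3
```

>>> {"name": "send_rows", "arguments": {"rows": [[8.5, [0, 0, 0], 0], [8.5, [0, 0, 0], 0], [8.5, [0, 0, 0], 0], [8.5, [0, 0, 0], 0], [8.5, [0, 0.5, 0], 0], [8.5, [0, 0.5, 0], 0], [8.5, [0, 0, 0], 0], [8.5, [0, 0, -4], 0], [8.5, [0, 0, -6], 0], [8.5, [0, 0, -6], 0]]}}

```text
t: 58.22
tool_pos: [0.5282, -0.3915, 0.2575]
tool_rot: [-2.049, -2.38, 0.0]
contact_force: [0.5, -0.3, -0.0]
opening: 0.0851
grip_force: 0.0
```

Run:
```python
from h import *; from station import ctrl
plan([]); im=ctrl.get_image("top"); boxes(im); tab(im)
im=ctrl.get_image("wrist"); w=world(im)
b=(w[...,0]>.43)&(w[...,0]<.6)&(w[...,1]>-.47)&(w[...,1]<-.3)
for lo,hi in ((.1,.125),(.125,.138)):
    k=b&(w[...,2]>lo)&(w[...,2]<hi)
    if k.sum()>4: r=cv2.minAreaRect(w[k][:,:2].astype(np.float32)*1000); print(lo,k.sum(),np.round(r[0],1),np.round(r[1],1))
im=ctrl.get_image("side"); boxes(im)
```

```text
t 58.23 at [ 0.5282 -0.3915  0.2575] psi 98.57 open 0.0851 grip 0.0 tilt [ 7.e-04 -7.e-04 -1.e+00]
[673.   63.9  -2.   42.6  61.7] bar [671.6  64.9]
[668.    9.2  -4.9  42.   62.9] bar [665.1  10.2]
[662.6 -49.4  -1.2  42.7  60.4] bar [661.1 -47.4]
[ 657.8 -107.7   -5.4   42.1   63.8] bar [ 656.3 -106.7]
[ 653.  -165.8   -5.5   41.8   61.6] bar [ 651.1 -164.3]
tab 39 [0.5927 0.1325 0.0529] st [[-0.097, 0.1685], [-0.0757, 0.1816]]
0.1 477 [ 525.5 -389.2] [22.1 48.5]
0.125 386 [ 529.1 -390.6] [25.2 55.8]
```

```bash
python3 -c "
from station import ctrl
print(ctrl.finish_job())"
```

```text
the job is handed in; nothing more can be done
None
```

The job is handed in, at about 58 s of the 210 s: all five boxes are in places 1–5, each inside its outline to within about 2 mm. The gauge was held level with place 5 (0.292) for over 2 s and returned home. The trigger was then squeezed fully in for over a second and released.

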